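# Pack the spice tins and clip the box shut

## Robot

A 6-joint arm with a two-finger parallel gripper is mounted at the origin on the work surface. World frame = base frame: x ahead of the robot, y to its left, z up, the work surface at z = 0. Lengths are in m, angles in rad, forces in N, time in s.
With the tool pointing down it reaches from about 0.35 to 0.975 m from the base axis. Payload 4.9 kg.
Tool frame: the origin (TCP) lies between the finger pads; the fingertips stand 8 mm ahead of it and the grasp point (between the pads) lies 11 mm behind it; z points along the fingers, y is the line along which they close (so a half turn about z gives the same grasp; the last joint's range is limited). The gripper opens to 85 mm and grips with 20 to 120 N. Pads are 22 mm wide; open, the fingers measure 114 mm over their backs; the gripper's body (76 mm by 85 mm) begins 54 mm behind the grasp point. The pads swing forward as they close: fully open they stand 13 mm farther back than shut.
Start: joints at [-1.241, 0.053, 1.613, -0, 1.476, -0.119], TCP at [0.271, -0.563, 0.239] pointing down, gripper open.
Joint ranges: [-3.01, 3.01], [-1.01, 2.22], [0.06, 2.58], [-1.02, 4.17], [0.09, 2.62], [-3.14, 3.14]. Speed limits (rad/s): [2.57, 2.57, 3.14, 3.14, 3.14, 3.14].

## Interface

Orientations are given as a unit quaternion [w, x, y, z].
In Python, from cell import robot gives the robot as it stands. The module is installed in compiled form; this text tells all that it offers.
- The arm moves only by the shell command python3 -m jog 'ROWS'. ROWS is JSON, a list of rows, each a list of 7 numbers: the opening, from -1 (shut) to 1 (fully open), then the shift along the tool's x, y, z in units of 0.2 m (1.0 is 0.2 m), then the turn, a rotation vector about the tool's x, y, z in units of 2 pi rad (1.0 is 2 pi rad). In form: [[grip, dx, dy, dz, ax, ay, az], ...]. A call has 1 to 8 rows; each row shifts and turns the commanded pose from where the row before left it, along the tool's axes as they then stand; what a row does not reach is not made up. A row lasts 1/12 s, in which the tool goes at most 41.7 mm and 7.16 degrees, less where a joint would pass 70% of its speed; a pose out of reach is approached as far as the arm can. A call with a number of a shift or a turn outside -1 to 1 is refused whole. A call with a gripper value outside its range is refused whole. The fingers move at their own pace and stop on an object; the grip force is fixed at half the most. Time passes only in rows, so rows that do not move let the fingers close. It gives the time, the measured TCP pose, the force, the opening and the grip force at its end, in the units of the state.
- robot.sense(): the state, without advancing time (a new reading comes with each control period).
- robot.grab_frame(name): name is "side" or "top"; returns a dict with "frame" (420x560x3 uint8, red, green, blue), "fx", "fy", "cx", "cy" (pixels), "k1" (the pictures are not rectified: a ray, as slopes to the right and down, at radius r is drawn at 1 + k1 r^2 times it, then the intrinsics apply), "R" (3x3) and "t" (3): a world point X has camera coordinates R X + t. Camera axes: x right, y down, z forward; pixel columns grow to the right and rows downward; lengths in m; the calibration is good to about 2 mm. A picture is of the moment at which its call begins. There is no depth.
- robot.job_done(): hands the job in; it is judged then, once.
The state is a dict: "time": time; "q": joint angles; "joint_vel": joint speeds; "joint_torque": joint torques, N m; "tcp_pos": TCP position; "eef_rot": TCP orientation; "contact_force": force on the tool from outside, world axes, zero at the start; "moment": the same for the moment, N m; "finger_gap": finger opening in m; "grip_force": force on a finger pad.
Only numpy, scipy, OpenCV 4.12 (cv2) and the standard library are available. Lean on these libraries where they do the work, as an engineer would, in place of code of your own. Each camera call takes 0.05 s, during which the arm holds its last target. There are 200 camera calls.

## Task

Put away the spices: pack all the square spice tins into the yellow box, then shut its lid flat on the rim, then swing both clip latches down until they rest in their catches. Also leave the vent knob on the lid turned so that its white pointer faces the black mark, and do not disturb the other things.

Things in the scene. Friction and masses are not known exactly. Their poses are not given: they have to be found in the camera images.
- box: open-topped yellow plastic box, fixed to the surface: outside 160 (own x) by 270 (own y) by 80 mm high, walls and floor 4 mm; origin under its centre on the work surface, x away from the robot (towards the lid's hinge), y left, z up
- lid (a joint): lid angle, rad: 0 = shut flat on the rim, about 1.6 to 1.8 = standing open as at the start. Yellow plate 6 mm thick, 166 mm from hinge to front edge, 276 wide, with a 50 mm wide pull tab sticking out 16 mm more at the middle of its front edge. The hinge is stiff (about 2 to 4 N at the edge moves it; it mostly stays where left)
- lid_hinge (a point): middle of the lid's hinge line (on the far rim of the box, 84 mm above the surface, along the box's y; lid mid-thickness)
- lid_edge (a point): middle of the lid's front edge on its upper (outer) face; moves with the lid. Shut: 87 mm above the surface
- latch_l (a joint): left (box +y) clip latch, angle in rad: 0 = closed, hanging flat before the box's front wall with its lip under the catch rib; 1.57 = sticking straight out from the lid's front edge; stops at 1.7. Yellow flap 40 mm wide, 46 long, 5 thick, hinged on the lid's front edge; moved by about 1 N, stays where left
- latch_l_tip (a point): middle of that latch's free end, on its outer face
- latch_l_hinge (a point): middle of that latch's hinge line, 3 mm before the lid's front edge, at the lid's mid-thickness; 75 mm to its side of the middle
- latch_r (a joint): right (box -y) clip latch, angle in rad: 0 = closed, hanging flat before the box's front wall with its lip under the catch rib; 1.57 = sticking straight out from the lid's front edge; stops at 1.7. Yellow flap 40 mm wide, 46 long, 5 thick, hinged on the lid's front edge; moved by about 1 N, stays where left
- latch_r_tip (a point): middle of that latch's free end, on its outer face
- latch_r_hinge (a point): middle of that latch's hinge line, 3 mm before the lid's front edge, at the lid's mid-thickness; 75 mm to its side of the middle
- vent (a joint): vent knob angle, rad, clockwise as seen from above the shut lid: 0 = white pointer line towards the lid's front edge, 2.00 = pointer at the mark (a black rib on the lid), stops at 0 and 2.7. Black bar grip 46 long, 12 thick, 22 high on a grey disc of 52 mm diameter, 8 high, in the middle of the lid's upper face; needs about 0.05 N m, stays where left
- vent_grip (a point): on the knob's axis at the height to grip, 22 mm above the lid's upper face (bar spans 8 to 30 mm above it)
- vent_pointer (a point): the pointed-to end of the knob: rim of the disc under the white line
- mark (a point): inner end of the black rib on the lid that the pointer must face, 31 mm from the knob's axis
- tin0: steel spice tin, square 44 by 44 mm and 56 high, with a round cap 34 mm wide and 10 high on top; 0.12 kg; origin at the centre of its underside, z to its cap. May be absent (three or four are there)
- tin1: steel spice tin, square 44 by 44 mm and 56 high, with a round cap 34 mm wide and 10 high on top; 0.12 kg; origin at the centre of its underside, z to its cap. May be absent (three or four are there)
- tin2: steel spice tin, square 44 by 44 mm and 56 high, with a round cap 34 mm wide and 10 high on top; 0.12 kg; origin at the centre of its underside, z to its cap. May be absent (three or four are there)
- tin3: steel spice tin, square 44 by 44 mm and 56 high, with a round cap 34 mm wide and 10 high on top; 0.12 kg; origin at the centre of its underside, z to its cap. May be absent (three or four are there)
- cup: brown clay cup, 72 mm wide, 80 high; bystander, leave alone; origin under its centre
- bowls: stack of three nested steel bowls, 170 mm wide, 85 high; bystander, leave alone; origin under its centre
- jar: round glass jar with steel cap, 66 mm wide, 100 high; bystander, leave alone; origin under its centre
- salt: plain round aluminium tin, 52 mm wide, 55 high (not a spice tin: it is round); bystander, leave alone; origin under its centre
- mortar: grey stone mortar, 130 mm wide, 75 high; bystander, leave alone; origin under its centre
- spatula: spatula with a bamboo handle, lying flat; bystander, leave alone; origin under its centre

How it is judged:
By the outcome, as a careful person would: the job done as asked, in the order asked, and still so for the second after the job is handed in, with the robot touching nothing.
Of tin0, tin1, tin2, tin3 only 3 to 4 are there at a start; the rules pass over those that are not, and their reading is None.
At some moment in a run one of tin0, tin1, tin2, tin3 may be knocked a few centimetres aside while the robot is not near it.
Once in a run the grip may slacken for a moment while it holds something.
It also fails if it takes over 200 s, if anything falls off the work surface, if the arm or the gripper's body presses on something with over 40 N, if the wrist force passes 120 N, or if a joint passes its speed limit or range.

## Working session

There is one attempt and no reset: what is moved stays moved. The work goes in short steps, Python scripts to look and compute and a shell command to move; the robot and the scene stay as the last step left them, time stands still between calls to the robot, and variables do not carry over. Pictures are saved under pics/ and viewed, at most 14 in all, crops included, and the job is handed in when it is done.

```bash
mkdir -p pics; cat > h.py <<'E'
import numpy as np, cv2, json
from cell import robot
from scipy.spatial.transform import Rotation as Ro
def grab(name, fn=None, crop=None, s=1):
    f=robot.grab_frame(name); im=f["frame"][:,:,::-1].copy()
    if fn:
        if crop: im=im[crop[1]:crop[3],crop[0]:crop[2]]
        if s!=1: im=cv2.resize(im,None,fx=s,fy=s,interpolation=cv2.INTER_CUBIC)
        cv2.imwrite("pics/"+fn,im)
    return f
def save(f,name): np.savez(name,**{k:np.array(v) for k,v in f.items()})
def proj(f,X):
    X=np.atleast_2d(X); c=X@np.array(f["R"]).T+np.array(f["t"]); a=c[:,0]/c[:,2]; b=c[:,1]/c[:,2]
    k=1+f["k1"]*(a*a+b*b); return np.c_[f["fx"]*a*k+f["cx"],f["fy"]*b*k+f["cy"]]
def ray(f,u,v):
    a0=(u-f["cx"])/f["fx"]; b0=(v-f["cy"])/f["fy"]; a,b=a0,b0
    for _ in range(30):
        k=1+f["k1"]*(a*a+b*b); a,b=a0/k,b0/k
    R=np.array(f["R"]); d=R.T@np.array([a,b,1]); return -R.T@np.array(f["t"]), d/np.linalg.norm(d)
def onz(f,u,v,z):
    o,d=ray(f,u,v); return o+d*(z-o[2])/d[2]
def tri(*obs):  # (f,u,v)
    A=np.zeros((3,3));b=np.zeros(3)
    for f,u,v in obs:
        o,d=ray(f,u,v);P=np.eye(3)-np.outer(d,d);A+=P;b+=P@o
    X=np.linalg.solve(A,b); return X,[np.round(proj(f,X)[0]-[u,v],1).tolist() for f,u,v in obs]
def delta(pos,down_yaw=None,R=None):
    """shift/turn in tool units to reach TCP pos; down_yaw: tool down with tool-y at world yaw"""
    s=robot.sense(); q=s["eef_rot"]; Rc=Ro.from_quat([q[1],q[2],q[3],q[0]])
    d=Rc.inv().apply(np.array(pos)-s["tcp_pos"])/0.2
    print("shift",np.round(d,3), "n>=",round(np.linalg.norm(d)*0.2/0.0417,1))
    if down_yaw is not None:
        y=np.array([np.cos(down_yaw),np.sin(down_yaw),0]);z=np.array([0,0,-1.]);R=np.c_[np.cross(y,z),y,z]
    if R is not None:
        r=(Rc.inv()*Ro.from_matrix(R)).as_rotvec()/(2*np.pi); print("turn",np.round(r,4),"n>=",round(np.linalg.norm(r)*360/7.16,1))
E
python3 - <<'E'
from h import *
s=robot.sense(); print({k:np.round(v,3).tolist() for k,v in s.items()})
for n in("side","top"):
    f=grab(n,n+"0.png",s=1.42); save(f,n+"0.npz"); print(n,f["fx"],f["cx"],f["cy"],f["k1"],np.round(f["R"],3).tolist(),np.round(-np.array(f["R"]).T@f["t"],3))
E
```

```text
{'time': 0.0, 'q': [-1.241, 0.053, 1.614, 0.0, 1.476, -0.119], 'joint_vel': [-0.0, 0.001, 0.0, -0.001, -0.001, -0.0], 'joint_torque': [0.0, -39.368, -37.018, -0.0, 0.007, 0.0], 'tcp_pos': [0.271, -0.563, 0.238], 'eef_rot': [-0.001, 0.975, 0.223, -0.0], 'contact_force': [0.927, 1.085, -0.01], 'moment': [-0.029, -0.012, 0.041], 'grip_force': 0.0, 'finger_gap': 0.085}
side 428.93759950122336 280.0734897489676 208.95324839141955 -0.04620465993174737 [[-0.814, -0.581, -0.022], [-0.323, 0.483, -0.814], [0.483, -0.655, -0.581]] [0.018 0.75  0.771]
top 392.6512595678841 272.01907148432065 200.9223566561858 -0.1085879525067088 [[0.019, -0.999, 0.031], [-0.99, -0.023, -0.136], [0.137, -0.028, -0.99]] [0.446 0.007 1.092]
```

View pics/side0.png

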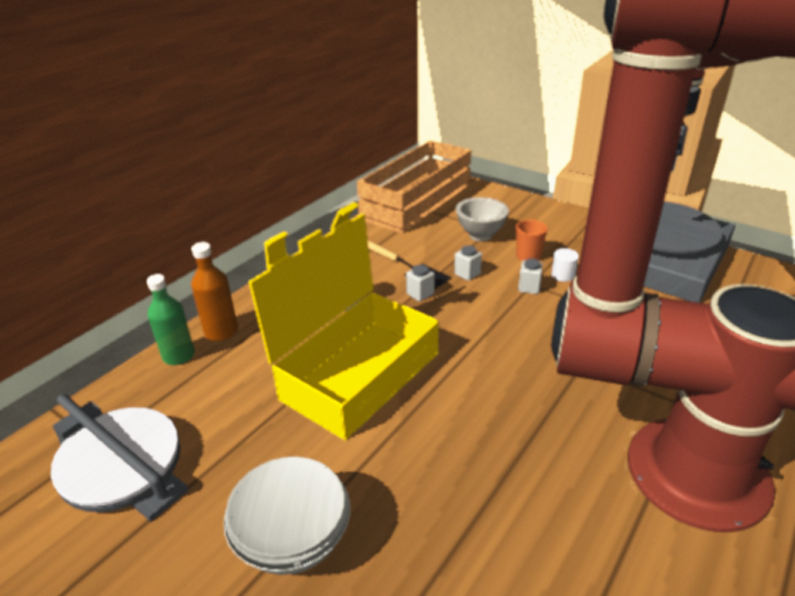

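View pics/top0.png

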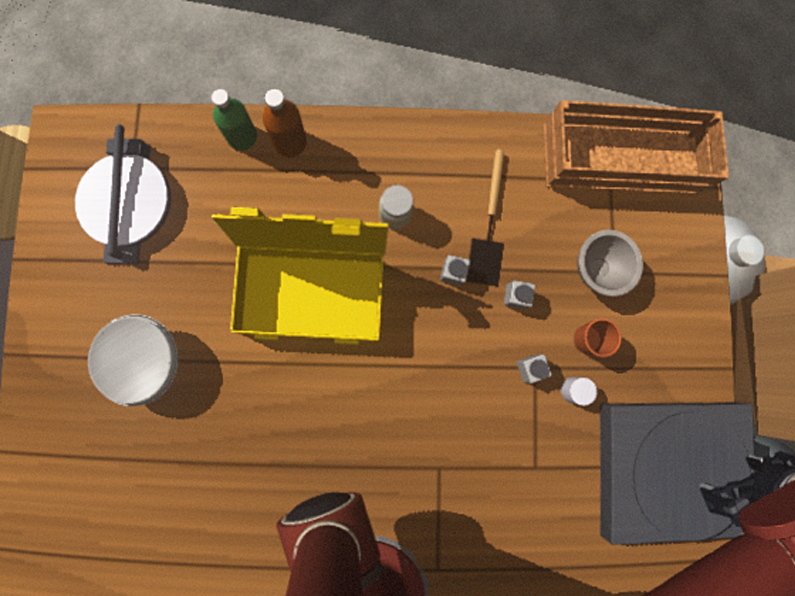

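The top view shows three square tins, at about (456,268), (520,294) and (535,369) in the enlarged picture. The round salt tin is at (580,390) and the jar at (396,203). The box is open with its lid at the far side. I'll enlarge both views.

```bash
python3 - <<'E'
from h import *
for n,c,s in(("top",(145,140,425,290),2.85),("side",(170,130,420,310),3.2)):
    im=np.load(n+"0.npz")["frame"][:,:,::-1][c[1]:c[3],c[0]:c[2]]
    cv2.imwrite(f"pics/{n}c.png",cv2.resize(im,None,fx=s,fy=s,interpolation=cv2.INTER_CUBIC))
E
```

```text
(no output)
```

View pics/topc.png

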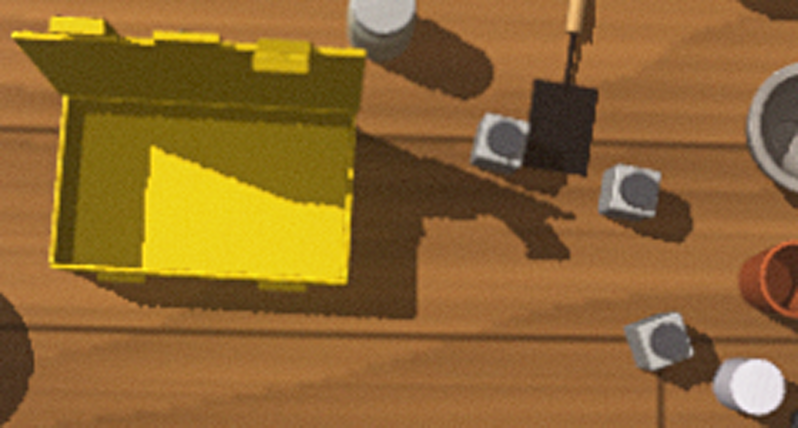

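View pics/sidec.png

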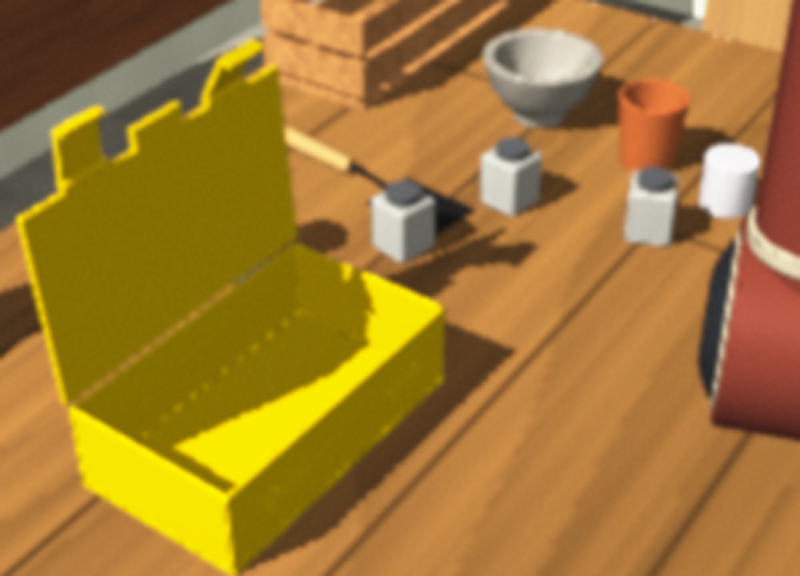

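Three tins, with A beside the spatula blade. The box corners are clear in both crops: near-left rim at side crop (233,490), near-right at (443,308). Next I fit the box pose by its corners, and each tin by its silhouette in both views.

```bash
cat >> h.py <<'E'
from scipy.optimize import minimize, least_squares
def tinpts(x,y,yaw,z0=0):
    c,s=np.cos(yaw),np.sin(yaw); a=.022
    P=[[i*a,j*a,k] for i in(-1,1) for j in(-1,1) for k in(0,.056)]
    P+=[[.017*np.cos(t),.017*np.sin(t),.066] for t in np.linspace(0,2*np.pi,16)]
    P=np.array(P); return np.c_[x+c*P[:,0]-s*P[:,1],y+s*P[:,0]+c*P[:,1],P[:,2]+z0]
def greymask(f):
    hsv=cv2.cvtColor(np.ascontiguousarray(f["frame"]),cv2.COLOR_RGB2HSV)
    return ((hsv[...,1]<70)&(hsv[...,2]>50)).astype(np.uint8)
def fittin(fs,x,y,z0=0,S=6,dbg=False):
    prep=[]
    for f in fs:
        p=proj(f,[x,y,.03])[0].astype(int); u0,v0=p-22
        m=greymask(f)[v0:v0+44,u0:u0+44]
        n,l,st,ce=cv2.connectedComponentsWithStats(m)
        k=min(range(1,n),key=lambda i:np.linalg.norm(ce[i]-22)+(0 if st[i,4]>60 else 99))
        m=(l==k).astype(np.uint8)
        prep.append((f,u0,v0,cv2.resize(m,None,fx=S,fy=S,interpolation=cv2.INTER_NEAREST)))
    def cost(p,full=False):
        r=[]
        for f,u0,v0,m in prep:
            q=(proj(f,tinpts(*p,z0))-[u0,v0]+.5)*S
            im=np.zeros_like(m); cv2.fillConvexPoly(im,cv2.convexHull(np.round(q).astype(np.int32)),1)
            r.append((im&m).sum()/((im|m).sum()))
        return r if full else -sum(r)
    best=min((minimize(cost,[x,y,w],method="Nelder-Mead",options=dict(initial_simplex=[[x,y,w],[x+.01,y,w],[x,y+.01,w],[x,y,w+.25]],xatol=2e-4,fatol=1e-4)) for w in(-.6,-.2,.2,.6)),key=lambda r:r.fun)
    return best.x,np.round(cost(best.x,True),2)
def load(n): return dict(np.load(n))
E
python3 - <<'E'
from h import *
T,Sd=load("top0.npz"),load("side0.npz")
tc=lambda u,v:(145+u/2.85-.3,140+v/2.85-.3); sc=lambda u,v:(170+u/3.2-.3,130+v/3.2-.3)
for n,a,b in(("A",(506,139),(404,190)),("B",(639,190),(513,149)),("C",(670,340),(657,180)),("salt",(757,387),(731,157))):
    X,r=tri((T,*tc(*a)),(Sd,*sc(*b))); print(n,np.round(X,4),r)
    if n!="salt":
        p,i=fittin([T,Sd],X[0],X[1]); print("  fit",np.round(p,4),i)
# box
L=np.array
obs=[(Sd,(443,308),(-.08,-.135,.08)),(Sd,(233,490),(-.08,.135,.08)),(Sd,(72,402),(.08,.135,.08)),(Sd,(238,572),(-.08,.135,0)),(Sd,(443,382),(-.08,-.135,0)),
(T,(53,267),(-.08,.135,.08)),(T,(347,283),(-.08,-.135,.08)),(T,(355,107),(.08,-.135,.08))]
def pts(p): 
    c,s=np.cos(p[2]),np.sin(p[2]); B=L([o[2] for o in obs]); return np.c_[p[0]+c*B[:,0]-s*B[:,1],p[1]+s*B[:,0]+c*B[:,1],B[:,2]]
def res(p):
    P=pts(p); return np.concatenate([proj(f,P[i])[0]-L((sc if f is Sd else tc)(*uv)) for i,(f,uv,_) in enumerate(obs)])
r=least_squares(res,[.55,.1,0],loss="soft_l1"); print("box",r.x); print(np.round(r.fun.reshape(-1,2) if 0 else res(r.x).reshape(-1,2),1).tolist())
E
```

```text
A [ 0.6243 -0.1553  0.0671] [[0.1, 0.1], [-0.1, -0.0]]
  fit [ 0.6269 -0.1557 -0.2403] [0.92 0.91]
B [ 0.5795 -0.2824  0.0631] [[0.1, 0.1], [-0.1, -0.0]]
  fit [ 0.5816 -0.2813  1.4533] [0.91 0.89]
C [ 0.4389 -0.3116  0.0607] [[0.3, 0.5], [-0.5, 0.0]]
  fit [ 0.4397 -0.3098  0.3846] [0.9 0.9]
salt [ 0.3969 -0.3951  0.0582] [[0.0, 0.1], [-0.1, 0.0]]
box [ 0.57150461  0.11961866 -0.02590305]
[[0.7, -1.0], [-1.3, 2.4], [-0.8, 1.8], [-0.3, 1.0], [0.2, -1.0], [0.1, 0.2], [1.6, -0.3], [1.6, 0.4]]
```

Box found at about (0.571, 0.120), yaw -0.026. The cap heights measured from two views (61 to 67 mm) agree with the text. First target is tin C, gripped along the axis that needs the smallest turn.

```bash
python3 - <<'E'
from h import *
delta([.4395,-.3100,.130],-1.186)
E
```

```text
shift [ 1.307 -0.771  0.543] n>= 7.7
turn [-0.0003 -0.      0.0102] n>= 0.5
```

```bash
python3 -m jog '[[1,0.16,-0.095,0.02,0,0,0.0102],[1,0.165,-0.097,0.02,0,0,0],[1,0.165,-0.097,0.06,0,0,0],[1,0.165,-0.097,0.06,0,0,0],[1,0.165,-0.097,0.06,0,0,0],[1,0.165,-0.097,0.06,0,0,0],[1,0.165,-0.097,0.06,0,0,0],[1,0.1,-0.05,0.06,0,0,0]]'; python3 -m jog '[[1,0.0,0.0,0.0,0,0,0],[1,0,0,0,0,0,0]]'; python3 - <<'E'
from h import *
T,S=grab("top"),grab("side")
for x,y in((.4397,-.31),(.5816,-.281),(.627,-.156)):
    try: p,i=fittin([S] if x<.5 else [T,S],x,y); print(np.round(p,4),i)
    except Exception as e: print(e)
delta([.4395,-.3100,.029],-1.186)
E
```

```text
time: 0.77
tcp_pos: [0.4476, -0.3298, 0.1582]
eef_rot: [-0.001, 0.981, 0.192, 0.0]
contact_force: [0.3, -0.9, 0.8]
finger_gap: 0.0856
grip_force: 0.0
time: 0.93
tcp_pos: [0.4462, -0.3317, 0.1579]
eef_rot: [-0.001, 0.981, 0.192, -0.001]
contact_force: [-0.6, -0.5, -0.4]
finger_gap: 0.0852
grip_force: 0.0
[ 0.4409 -0.3118  0.4029] [0.9]
[ 0.5818 -0.2816 -0.1091] [0.91 0.9 ]
[ 0.6268 -0.1557 -0.2256] [0.92 0.91]
shift [ 0.014 -0.123  0.653] n>= 3.2
turn [ 0.0001  0.     -0.0001] n>= 0.0
```

```bash
python3 -m jog '[[1,0.014,-0.12,0.03,0,0,0],[1,0,0,0.15,0,0,0],[1,0,0,0.15,0,0,0],[1,0,0,0.12,0,0,0],[1,0,0,0.1,0,0,0],[1,0,0,0.1,0,0,0],[1,0,0,0,0,0,0],[0,0,0,0,0,0,0]]'; python3 -m jog '[[-1,0,0,0,0,0,0],[-1,0,0,0,0,0,0],[-1,0,0,0,0,0,0],[-1,0,0,0,0,0,0],[-1,0,0,0,0,0,0]]'
```

```text
time: 1.7
tcp_pos: [0.439, -0.3106, 0.029]
eef_rot: [-0.001, 0.982, 0.19, -0.001]
contact_force: [-0.5, -0.3, -1.1]
finger_gap: 0.0754
grip_force: 0.0
time: 2.12
tcp_pos: [0.4413, -0.3113, 0.0317]
eef_rot: [0.002, 0.982, 0.191, 0.001]
contact_force: [-0.2, -1.0, 7.2]
finger_gap: 0.0433
grip_force: 62.5
```

```bash
python3 -m jog '[[-1,0,0,-0.1,0,0,0],[-1,0,0,-0.18,0,0,0],[-1,0,0,-0.18,0,0,0],[-1,0,0,-0.18,0,0,0],[-1,0,0,-0.1,0,0,0],[-1,0,0,0,0,0,0]]'; python3 - <<'E'
from h import *
delta([.5635,.195,.17],-1.597)
E
```

```text
time: 2.62
tcp_pos: [0.4425, -0.312, 0.1842]
eef_rot: [0.005, 0.982, 0.191, 0.003]
contact_force: [1.4, -0.4, 0.4]
finger_gap: 0.0434
grip_force: 61.8
shift [ 1.512 -2.123  0.056] n>= 12.5
turn [ 0.0015 -0.0011  0.0654] n>= 3.3
```

```bash
python3 -m jog '[[-1,0.05,-0.08,0,0,0,0],[-1,0.108,-0.152,0,0,0,0],[-1,0.108,-0.152,0,0,0,0],[-1,0.108,-0.152,0,0,0,0],[-1,0.108,-0.152,0,0,0,0],[-1,0.108,-0.152,0,0,0,0],[-1,0.108,-0.152,0,0,0,0],[-1,0.108,-0.152,0,0,0,0]]'; python3 -m jog '[[-1,0.108,-0.152,0,0,0,0],[-1,0.108,-0.152,0,0,0,0],[-1,0.108,-0.152,0,0,0,0],[-1,0.108,-0.152,0,0,0,0],[-1,0.108,-0.152,0,0,0,0],[-1,0.108,-0.152,0,0,0,0],[-1,0.108,-0.152,0,0,0,0],[-1,0.05,-0.08,0,0,0,0]]'; python3 -m jog '[[-1,0,0,0,0,0,0.016],[-1,0,0,0,0,0,0.0165],[-1,0,0,0,0,0,0.0165],[-1,0,0,0,0,0,0.0165],[-1,0,0,0,0,0,0]]'; python3 - <<'E'
from h import *
delta([.5635,.195,.17],-1.597)
grab("top","top1.png",(130,120,430,300),2.6); 
E
```

```text
time: 3.28
tcp_pos: [0.5027, -0.0352, 0.1757]
eef_rot: [-0.0, 0.982, 0.191, -0.001]
contact_force: [0.4, -1.2, -0.6]
finger_gap: 0.0429
grip_force: 61.8
time: 3.95
tcp_pos: [0.5664, 0.2389, 0.1754]
eef_rot: [-0.001, 0.981, 0.193, -0.001]
contact_force: [0.0, -0.4, -0.9]
finger_gap: 0.0433
grip_force: 61.7
time: 4.37
tcp_pos: [0.5661, 0.2353, 0.1753]
eef_rot: [0.0, 1.0, -0.014, -0.001]
contact_force: [0.4, -0.2, -1.6]
finger_gap: 0.0434
grip_force: 45.8
shift [-0.007  0.202  0.027] n>= 1.0
turn [ 0.0001  0.0004 -0.0003] n>= 0.0
```

View pics/top1.png

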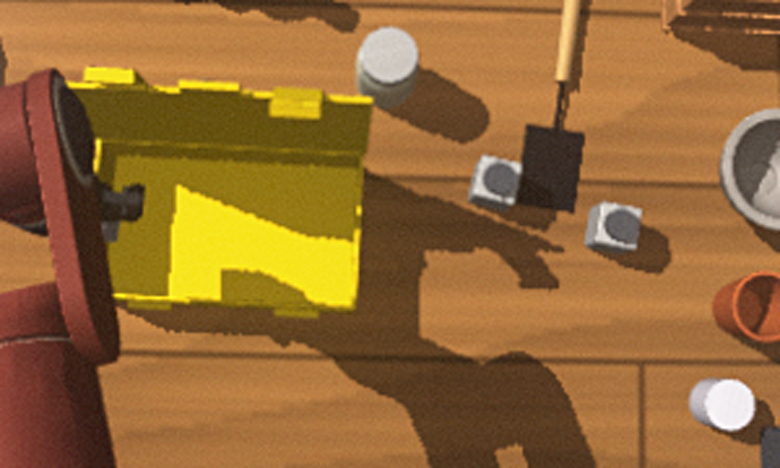

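The picture shows the gripper holding tin C over the left part of the box. The other two tins and the salt have not moved, and there is no fourth tin in the uncovered area. The grip force dipped to 45.8 N, so I'll lower the tin carefully.

```bash
python3 -m jog '[[-1,-0.007,0.1,0.0,0,0,0],[-1,0,0.1,0,0,0,0],[-1,0,0,0.1,0,0,0],[-1,0,0,0.15,0,0,0],[-1,0,0,0.15,0,0,0],[-1,0,0,0.1,0,0,0],[-1,0,0,0,0,0,0]]'; python3 -m jog '[[-1,0,0,0.05,0,0,0],[-1,0,0,0.05,0,0,0],[-1,0,0,0,0,0,0]]'
```

```text
time: 5.0
tcp_pos: [0.5599, 0.1942, 0.0706]
eef_rot: [0.001, 1.0, -0.012, -0.006]
contact_force: [-0.7, 0.0, -2.2]
finger_gap: 0.0437
grip_force: 66.4
time: 5.25
tcp_pos: [0.5641, 0.1953, 0.0563]
eef_rot: [0.0, 1.0, -0.013, -0.001]
contact_force: [-0.3, -0.6, -1.6]
finger_gap: 0.0429
grip_force: 66.4
```

```bash
python3 -m jog '[[-1,0,0,0.04,0,0,0],[-1,0,0,0.03,0,0,0],[-1,0,0,0,0,0,0]]'; python3 -m jog '[[-1,0,0,0.015,0,0,0],[-1,0,0,0.015,0,0,0],[-1,0,0,0,0,0,0]]'
```

```text
time: 5.5
tcp_pos: [0.5641, 0.1953, 0.0424]
eef_rot: [0.0, 1.0, -0.013, -0.001]
contact_force: [-0.5, -0.1, -1.6]
finger_gap: 0.0431
grip_force: 66.4
time: 5.75
tcp_pos: [0.5644, 0.1953, 0.0369]
eef_rot: [0.0, 1.0, -0.013, -0.0]
contact_force: [-0.4, -0.3, -1.8]
finger_gap: 0.0431
grip_force: 66.4
```

```bash
python3 -m jog '[[-1,0,0,0.01,0,0,0],[-1,0,0,0,0,0,0],[0.3,0,0,0,0,0,0],[0.3,0,0,0,0,0,0],[0.3,0,0,0,0,0,0],[0.3,0,0,0,0,0,0],[0.3,0,0,-0.05,0,0,0],[0.3,0,0,-0.1,0,0,0]]'; python3 -m jog '[[0.3,0,0,-0.18,0,0,0],[0.3,0,0,-0.18,0,0,0],[0.3,0,0,-0.18,0,0,0],[1,0,0.0,0,0,0,0]]'; python3 - <<'E'
from h import *
delta([.5818,-.2815,.16],-1.571-.11)
delta([.627,-.1557,.16],-.225-3.1416)
E
```

```text
time: 6.42
tcp_pos: [0.5625, 0.1953, 0.0632]
eef_rot: [0.0, 1.0, -0.014, -0.003]
contact_force: [-0.1, -0.3, -0.8]
finger_gap: 0.0552
grip_force: 0.0
time: 6.75
tcp_pos: [0.5695, 0.1971, 0.1843]
eef_rot: [-0.002, 1.0, -0.013, 0.008]
contact_force: [0.8, -0.3, 1.3]
finger_gap: 0.0667
grip_force: 0.0
shift [0.123 2.391 0.111] n>= 11.5
turn [-0.0009 -0.0025  0.0133] n>= 0.7
shift [0.332 1.756 0.118] n>= 8.6
turn [-0.0029 -0.0012  0.2816] n>= 14.2
```

```bash
python3 -m jog '[[1,0,0.1,0,0,0,0],[1,0.01,0.19,0.01,0,0,0],[1,0.01,0.19,0.01,0,0,0],[1,0.01,0.19,0.01,0,0,0],[1,0.01,0.19,0.01,0,0,0],[1,0.01,0.19,0.01,0,0,0],[1,0.01,0.19,0.01,0,0,0],[1,0.01,0.19,0.01,0,0,0]]'; python3 -m jog '[[1,0.01,0.19,0.01,0,0,0],[1,0.01,0.19,0.01,0,0,0],[1,0.01,0.19,0,0,0,0],[1,0.01,0.19,0,0,0,0],[1,0.01,0.1,0,0,0,0.0133],[1,0,0,0,0,0,0],[1,0,0,0,0,0,0]]'; python3 - <<'E'
from h import *
T,S=grab("top"),grab("side")
for fs,x,y in(([S],.5816,-.281),([T,S],.627,-.156)):
    try: p,i=fittin(fs,x,y); print(np.round(p,4),i)
    except Exception as e: print(e)
delta([.5818,-.2818,.030],-1.571-.11)
E
```

```text
time: 7.42
tcp_pos: [0.5712, -0.0923, 0.1602]
eef_rot: [-0.0, 1.0, -0.013, 0.001]
contact_force: [1.0, -0.2, 0.5]
finger_gap: 0.0853
grip_force: 0.0
time: 8.0
tcp_pos: [0.5765, -0.2638, 0.1558]
eef_rot: [-0.0, 0.998, -0.056, 0.001]
contact_force: [0.3, 0.1, -0.2]
finger_gap: 0.0856
grip_force: 0.0
[ 0.5824 -0.2848 -0.11  ] [0.91]
[ 0.6265 -0.1553 -0.2372] [0.91 0.9 ]
shift [0.037 0.096 0.628] n>= 3.0
turn [-0.0001 -0.0001  0.0002] n>= 0.0
```

```bash
python3 -m jog '[[1,0.037,0.097,0.02,0,0,0],[1,0,0,0.15,0,0,0],[1,0,0,0.15,0,0,0],[1,0,0,0.12,0,0,0],[1,0,0,0.1,0,0,0],[1,0,0,0.085,0,0,0],[1,0,0,0,0,0,0],[0,0,0,0,0,0,0]]'; python3 -m jog '[[-1,0,0,0,0,0,0],[-1,0,0,0,0,0,0],[-1,0,0,0,0,0,0],[-1,0,0,0,0,0,0],[-1,0,0,0,0,0,0]]'
```

```text
time: 8.77
tcp_pos: [0.5811, -0.2813, 0.0294]
eef_rot: [-0.001, 0.999, -0.054, -0.001]
contact_force: [-0.2, -0.2, 1.0]
finger_gap: 0.0755
grip_force: 0.0
time: 9.18
tcp_pos: [0.5832, -0.284, 0.0329]
eef_rot: [0.001, 0.998, -0.055, 0.002]
contact_force: [0.1, 1.5, 5.6]
finger_gap: 0.0436
grip_force: 60.8
```

```bash
python3 -m jog '[[-1,0,0,-0.1,0,0,0],[-1,0,0,-0.18,0,0,0],[-1,0,0,-0.18,0,0,0],[-1,0,0,-0.18,0,0,0],[-1,0,0,-0.1,0,0,0],[-1,0,0,0,0,0,0]]'; python3 - <<'E'
from h import *
delta([.5615,.1199,.18],-1.597)
E
```

```text
time: 9.68
tcp_pos: [0.5844, -0.2851, 0.1859]
eef_rot: [0.003, 0.998, -0.055, 0.005]
contact_force: [-0.3, 0.2, 0.1]
finger_gap: 0.0433
grip_force: 60.4
shift [-0.337 -2.     0.015] n>= 9.7
turn [ 0.0009 -0.0016 -0.0134] n>= 0.7
```

```bash
python3 -m jog '[[-1,-0.02,-0.1,0,0,0,0],[-1,-0.03,-0.18,0,0,0,0],[-1,-0.03,-0.18,0,0,0,0],[-1,-0.03,-0.18,0,0,0,0],[-1,-0.03,-0.18,0,0,0,0],[-1,-0.03,-0.18,0,0,0,0],[-1,-0.03,-0.18,0,0,0,0],[-1,-0.03,-0.18,0,0,0,0]]'; python3 -m jog '[[-1,-0.03,-0.18,0,0,0,0],[-1,-0.03,-0.18,0,0,0,0],[-1,-0.03,-0.18,0,0,0,0],[-1,-0.02,-0.1,0,0,0,0],[-1,0,0,0,0,0,-0.0134],[-1,0,0,0,0,0,0],[-1,0,0,0,0,0,0]]'; python3 - <<'E'
from h import *
delta([.5615,.1199,.037],-1.597)
E
```

```text
time: 10.35
tcp_pos: [0.5643, -0.006, 0.1765]
eef_rot: [-0.0, 0.998, -0.055, -0.001]
contact_force: [0.3, -0.4, -1.6]
finger_gap: 0.0437
grip_force: 60.4
time: 10.93
tcp_pos: [0.5572, 0.1218, 0.1768]
eef_rot: [0.0, 1.0, -0.014, -0.001]
contact_force: [0.7, -0.7, -1.6]
finger_gap: 0.0435
grip_force: 60.6
shift [0.023 0.009 0.699] n>= 3.4
turn [ 0.0001  0.0003 -0.0002] n>= 0.0
```

```bash
python3 -m jog '[[-1,0.023,0.009,0.05,0,0,0],[-1,0,0,0.15,0,0,0],[-1,0,0,0.15,0,0,0],[-1,0,0,0.15,0,0,0],[-1,0,0,0.1,0,0,0],[-1,0,0,0.05,0,0,0],[-1,0,0,0.03,0,0,0],[-1,0,0,0,0,0,0]]'; python3 -m jog '[[-1,0,0,0.01,0,0,0],[-1,0,0,0.01,0,0,0],[-1,0,0,0,0,0,0]]'
```

```text
time: 11.6
tcp_pos: [0.562, 0.1192, 0.0409]
eef_rot: [0.0, 1.0, -0.014, -0.001]
contact_force: [-0.1, 0.0, -1.3]
finger_gap: 0.0435
grip_force: 60.5
time: 11.85
tcp_pos: [0.5636, 0.12, 0.0396]
eef_rot: [-0.0, 1.0, -0.013, 0.001]
contact_force: [0.3, 0.0, -1.6]
finger_gap: 0.0431
grip_force: 60.5
```

```bash
python3 -m jog '[[-1,0,0,0.01,0,0,0],[-1,0,0,0,0,0,0],[0.3,0,0,0,0,0,0],[0.3,0,0,0,0,0,0],[0.3,0,0,0,0,0,0],[0.3,0,0,0,0,0,0],[0.3,0,0,-0.05,0,0,0],[0.3,0,0,-0.1,0,0,0]]'; python3 -m jog '[[0.3,0,0,-0.18,0,0,0],[0.3,0,0,-0.18,0,0,0],[0.3,0,0,-0.18,0,0,0],[1,0,0.0,0,0,0,0],[1,0,0.0,0,0,0,0]]'; python3 - <<'E'
from h import *
delta([.627,-.1557,.17],-.23+3.1416)
delta([.627,-.1557,.17],-.23)
print(np.round(robot.sense()["q"],2))
T,S=grab("top"),grab("side")
p,i=fittin([T,S],.627,-.156); print(np.round(p,4),i)
E
```

```text
time: 12.52
tcp_pos: [0.5602, 0.1197, 0.0642]
eef_rot: [0.0, 1.0, -0.013, -0.003]
contact_force: [-0.5, 0.6, 0.6]
finger_gap: 0.0553
grip_force: 0.0
time: 12.93
tcp_pos: [0.5648, 0.1202, 0.179]
eef_rot: [-0.0, 1.0, -0.013, 0.004]
contact_force: [0.1, -0.4, 0.6]
finger_gap: 0.0775
grip_force: 0.0
shift [0.347 1.371 0.047] n>= 6.8
turn [-0.0012 -0.0008  0.2824] n>= 14.2
shift [0.347 1.371 0.047] n>= 6.8
turn [ 0.0007 -0.0011 -0.2176] n>= 10.9
[ 0.08 -0.02  1.79  0.    1.36  1.68]
[ 0.6267 -0.1554 -0.2207] [0.9 0.9]
```

```bash
python3 -m jog '[[1,0.043,0.171,0,0,0,0],[1,0.043,0.171,0,0,0,0],[1,0.043,0.171,0,0,0,0],[1,0.043,0.171,0,0,0,0],[1,0.043,0.171,0,0,0,0],[1,0.043,0.171,0,0,0,0],[1,0.043,0.171,0,0,0,0],[1,0.043,0.171,0,0,0,0]]'; python3 -m jog '[[1,0,0,0,0,0,-0.018],[1,0,0,0,0,0,-0.018],[1,0,0,0,0,0,-0.018],[1,0,0,0,0,0,-0.018],[1,0,0,0,0,0,-0.018],[1,0,0,0,0,0,-0.018],[1,0,0,0,0,0,-0.018],[1,0,0,0,0,0,-0.018]]';  python3 -m jog '[[1,0,0,0,0,0,-0.018],[1,0,0,0,0,0,-0.018],[1,0,0,0,0,0,-0.018],[1,0,0,0,0,0,-0.018],[1,0,0,0,0,0,0],[1,0,0,0,0,0,0]]'; python3 - <<'E'
from h import *
S=grab("side")
p,i=fittin([S],.627,-.156); print(np.round(p,4),i)
delta([.6265,-.1556,.030],-.226)
E
```

```text
time: 13.7
tcp_pos: [0.623, -0.1567, 0.1717]
eef_rot: [-0.001, 1.0, -0.013, -0.002]
contact_force: [0.6, 1.0, 0.7]
finger_gap: 0.0855
grip_force: 0.0
time: 14.37
tcp_pos: [0.6228, -0.1549, 0.1716]
eef_rot: [-0.002, 0.904, 0.428, -0.002]
contact_force: [0.2, -1.0, -0.1]
finger_gap: 0.0853
grip_force: 0.0
time: 14.87
tcp_pos: [0.6232, -0.155, 0.1723]
eef_rot: [-0.001, 0.788, 0.616, -0.001]
contact_force: [-0.4, 0.1, -0.7]
finger_gap: 0.0856
grip_force: 0.0
[ 0.6275 -0.1585  1.4373] [0.93]
shift [0.001 0.018 0.713] n>= 3.4
turn [-0.0004 -0.0001 -0.0026] n>= 0.1
```

```bash
python3 -m jog '[[1,0.001,0.02,0.06,0,0,-0.0026],[1,0,0,0.15,0,0,0],[1,0,0,0.15,0,0,0],[1,0,0,0.15,0,0,0],[1,0,0,0.1,0,0,0],[1,0,0,0.1,0,0,0],[1,0,0,0,0,0,0],[0,0,0,0,0,0,0]]'; python3 -m jog '[[-1,0,0,0,0,0,0],[-1,0,0,0,0,0,0],[-1,0,0,0,0,0,0],[-1,0,0,0,0,0,0],[-1,0,0,0,0,0,0]]';  python3 -m jog '[[-1,0,0,-0.1,0,0,0],[-1,0,0,-0.18,0,0,0],[-1,0,0,-0.18,0,0,0],[-1,0,0,-0.18,0,0,0],[-1,0,0,-0.1,0,0,0],[-1,0,0,0,0,0,0]]'; python3 - <<'E'
from h import *
delta([.5596,.0449,.18],-.026)
E
```

```text
time: 15.58
tcp_pos: [0.6267, -0.1556, 0.0301]
eef_rot: [-0.002, 0.782, 0.624, -0.001]
contact_force: [0.1, -0.2, 0.2]
finger_gap: 0.0753
grip_force: 0.0
time: 16.0
tcp_pos: [0.6297, -0.1567, 0.0347]
eef_rot: [0.002, 0.782, 0.624, 0.001]
contact_force: [-0.1, 0.6, 6.3]
finger_gap: 0.043
grip_force: 63.2
time: 16.5
tcp_pos: [0.6312, -0.1572, 0.1876]
eef_rot: [0.005, 0.782, 0.624, 0.003]
contact_force: [0.4, -0.1, -0.9]
finger_gap: 0.0431
grip_force: 62.6
shift [ 0.906 -0.573  0.03 ] n>= 5.1
turn [ 0.0018  0.0004 -0.0314] n>= 1.6
```

```bash
python3 -m jog '[[-1,0.1,-0.06,0,0,0,0],[-1,0.161,-0.103,0,0,0,0],[-1,0.161,-0.103,0,0,0,0],[-1,0.161,-0.103,0,0,0,0],[-1,0.161,-0.103,0,0,0,0],[-1,0.161,-0.103,0,0,0,-0.0157],[-1,0,0,0,0,0,-0.0157],[-1,0,0,0,0,0,0]]'; python3 -m jog '[[-1,0,0,0,0,0,0],[-1,0,0,0,0,0,0]]'; python3 - <<'E'
from h import *
delta([.5596,.0449,.04],-.026)
E
```

```text
time: 17.17
tcp_pos: [0.5542, 0.0478, 0.178]
eef_rot: [-0.001, 0.715, 0.7, -0.001]
contact_force: [-0.5, 0.6, -2.2]
finger_gap: 0.0434
grip_force: 62.5
time: 17.33
tcp_pos: [0.5558, 0.0452, 0.1792]
eef_rot: [-0.0, 0.717, 0.697, -0.001]
contact_force: [-0.6, -0.2, -2.1]
finger_gap: 0.0434
grip_force: 62.5
shift [-0.001  0.02   0.696] n>= 3.3
turn [-0.0002  0.     -0.0005] n>= 0.0
```

```bash
python3 -m jog '[[-1,-0.001,0.02,0.05,0,0,0],[-1,0,0,0.15,0,0,0],[-1,0,0,0.15,0,0,0],[-1,0,0,0.15,0,0,0],[-1,0,0,0.1,0,0,0],[-1,0,0,0.05,0,0,0],[-1,0,0,0.03,0,0,0],[-1,0,0,0,0,0,0]]'; python3 -m jog '[[-1,0,0,0.01,0,0,0],[-1,0,0,0.01,0,0,0],[-1,0,0,0,0,0,0],[-1,0,0,0,0,0,0]]'
```

```text
time: 18.0
tcp_pos: [0.5596, 0.045, 0.0429]
eef_rot: [-0.001, 0.717, 0.697, -0.001]
contact_force: [0.7, 0.5, -1.9]
finger_gap: 0.043
grip_force: 62.6
time: 18.33
tcp_pos: [0.5609, 0.0455, 0.0414]
eef_rot: [0.001, 0.716, 0.698, 0.001]
contact_force: [0.8, 0.3, -0.4]
finger_gap: 0.0432
grip_force: 62.6
```

Contact with the floor is starting, as the force has gone from -1.9 to -0.4 N. I'll release, rise and look.

```bash
python3 -m jog '[[0.3,0,0,0,0,0,0],[0.3,0,0,0,0,0,0],[0.3,0,0,0,0,0,0],[0.3,0,0,0,0,0,0],[0.3,0,0,-0.05,0,0,0],[0.3,0,0,-0.15,0,0,0],[0.3,0,0,-0.18,0,0,0],[0.3,0,0,-0.18,0,0,0]]'; python3 -m jog '[[-1,0,0,-0.18,0,0,0],[-1,0.15,0,0,0,0,0],[-1,0.2,0,0,0,0,0],[-1,0.2,0,0,0,0,0],[-1,0.2,0,0,0,0,0],[-1,0.2,0,0,0,0,0],[-1,0.2,0,0,0,0,0],[-1,0.2,0,0,0,0,0]]'; python3 -m jog '[[-1,0.15,0,0,0,0,0],[-1,0,0,0,0,0,0],[-1,0,0,0,0,0,0]]'; python3 - <<'E'
from h import *
T=grab("top","top2.png",s=1.42);S=grab("side","side2.png",s=1.42); save(T,"top2.npz");save(S,"side2.npz")
E
```

```text
time: 19.0
tcp_pos: [0.5593, 0.0456, 0.1534]
eef_rot: [-0.001, 0.716, 0.698, -0.001]
contact_force: [1.6, 1.0, -0.8]
finger_gap: 0.0554
grip_force: 0.0
time: 19.67
tcp_pos: [0.5669, 0.3175, 0.1894]
eef_rot: [0.0, 0.716, 0.698, 0.0]
contact_force: [0.3, -0.1, 0.2]
finger_gap: 0.0001
grip_force: 0.0
time: 19.92
tcp_pos: [0.5676, 0.3471, 0.1889]
eef_rot: [0.0, 0.715, 0.699, 0.0]
contact_force: [0.2, -1.7, -0.4]
finger_gap: -0.0006
grip_force: 0.0
```

View pics/top2.png

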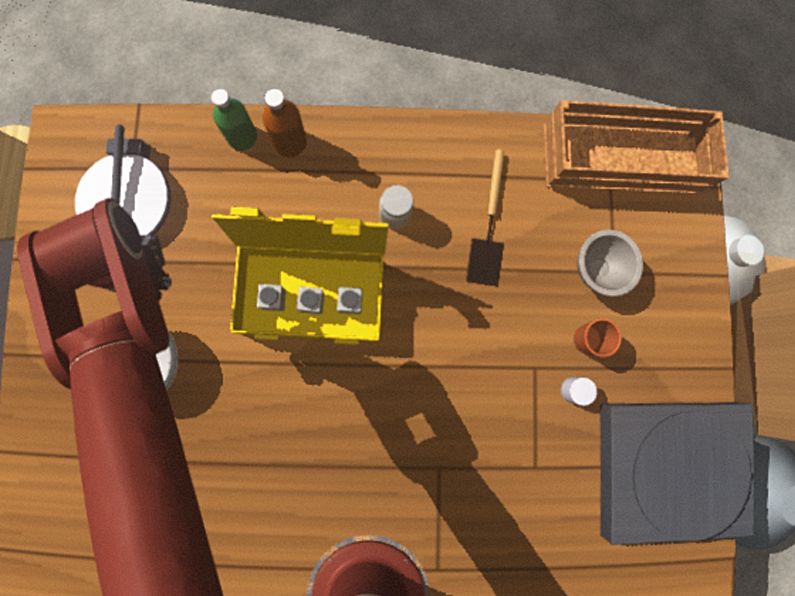

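View pics/side2.png

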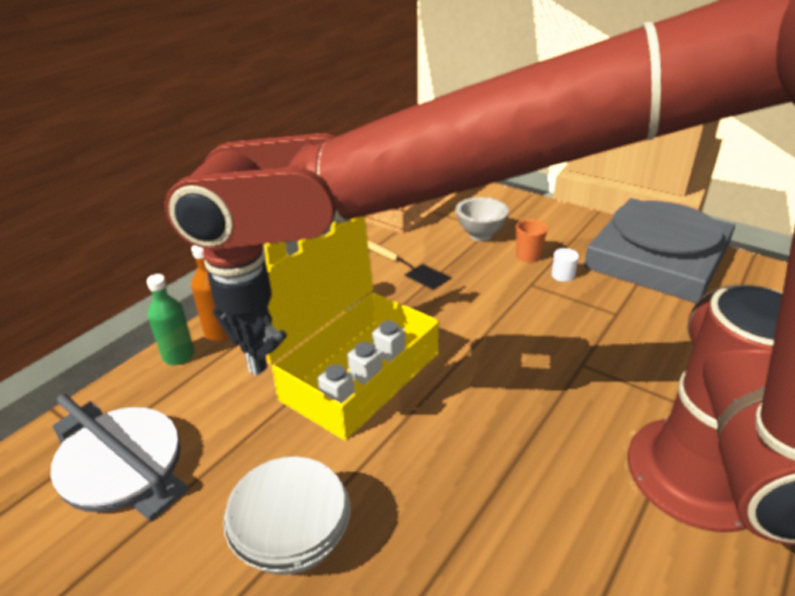

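All three tins stand upright in the box, and I see no further tin. Next I measure the lid's edge corners to get its angle: top crop (13,35) and (365,52), side crop (20,215) and (277,68).

```bash
python3 - <<'E'
from h import *
T,Sd=load("top0.npz"),load("side0.npz")
tc=lambda u,v:(145+u/2.85-.3,140+v/2.85-.3); sc=lambda u,v:(170+u/3.2-.3,130+v/3.2-.3)
for n,a,b in(("L",(13,35),(20,213)),("R",(365,52),(278,68)),("tabR",(217,37),(180,103)),("latchL top right",(110,20),(101,107)),("latchR top right",(308,43),(260,43))):
    X,r=tri((T,*tc(*a)),(Sd,*sc(*b))); print(n,np.round(X,4),r)
for x,y in((.5635,.195),(.5615,.12),(.5596,.045)):
    print(np.round(fittin([load("side2.npz"),load("top2.npz")],x,y,.004)[0],3))
print(onz(T,396/1.42,203/1.42,.1))
delta([.5676,.3471,.30]); print(np.round(robot.sense()["q"],2))
E
```

```text
L [0.6645 0.2553 0.2552] [[-0.1, -0.1], [0.1, 0.0]]
R [ 0.6572 -0.0177  0.2479] [[0.5, 0.7], [-0.7, -0.1]]
tabR [0.6613 0.0951 0.2672] [[0.5, 0.7], [-0.8, -0.2]]
latchL top right [0.6645 0.1707 0.2984] [[0.4, 0.6], [-0.7, -0.2]]
latchR top right [0.6472 0.0226 0.2915] [[1.9, 3.0], [-2.9, -0.6]]
[ 0.566  0.197 -0.049]
[ 0.562  0.123 -0.068]
[0.565 0.048 0.005]
[ 0.73679733 -0.03602652  0.1       ]
shift [ 0.01  -0.002 -0.557] n>= 2.7
[ 0.43  0.18  1.56 -0.    1.4   0.46]
```

The lid edge is at about (0.661, 0.119, 0.25), so the lid angle is about 1.63 rad, with both latches standing straight out of the edge. I'll go over the lid and descend behind the pull tab. The jar at (0.737, -0.036) stays clear.

```bash
python3 -m jog '[[-1,0,0,-0.15,0,0,0],[-1,0,0,-0.2,0,0,0],[-1,0,0,-0.2,0,0,0],[-1,0,0,-0.2,0,0,0],[-1,0,0,0,0,0,0]]'; python3 -m jog '[[-1,-0.16,0.102,0,0,0,0],[-1,-0.16,0.102,0,0,0,0],[-1,-0.16,0.102,0,0,0,0],[-1,-0.16,0.102,0,0,0,0],[-1,-0.16,0.102,0,0,0,0],[-1,-0.16,0.102,0,0,0,0],[-1,-0.16,0.102,0,0,0,0],[-1,0,0,0,0,0,0]]'; python3 -m jog '[[-1,0,0,0,0,0,0],[-1,0,0,0,0,0,0]]'; python3 - <<'E'
from h import *
delta([.705,.119,.223],-.026)
grab("side","side3.png",(120,60,370,240),3.2); print(np.round(robot.sense()["q"],2))
E
```

```text
time: 20.43
tcp_pos: [0.5709, 0.345, 0.3508]
eef_rot: [0.003, 0.717, 0.697, 0.008]
contact_force: [-0.3, 0.0, 2.0]
finger_gap: -0.0001
grip_force: 0.0
time: 21.1
tcp_pos: [0.7069, 0.1097, 0.3374]
eef_rot: [0.001, 0.719, 0.695, -0.001]
contact_force: [-0.6, 0.8, -0.1]
finger_gap: -0.0002
grip_force: 0.0
time: 21.27
tcp_pos: [0.7045, 0.1168, 0.3383]
eef_rot: [-0.0, 0.717, 0.697, -0.0]
contact_force: [-0.1, 0.7, -0.8]
finger_gap: 0.0005
grip_force: 0.0
shift [0.011 0.003 0.576] n>= 2.8
turn [-0.0001 -0.0001 -0.0003] n>= 0.0
[0.06 0.22 1.26 0.   1.66 0.09]
```

View pics/side3.png

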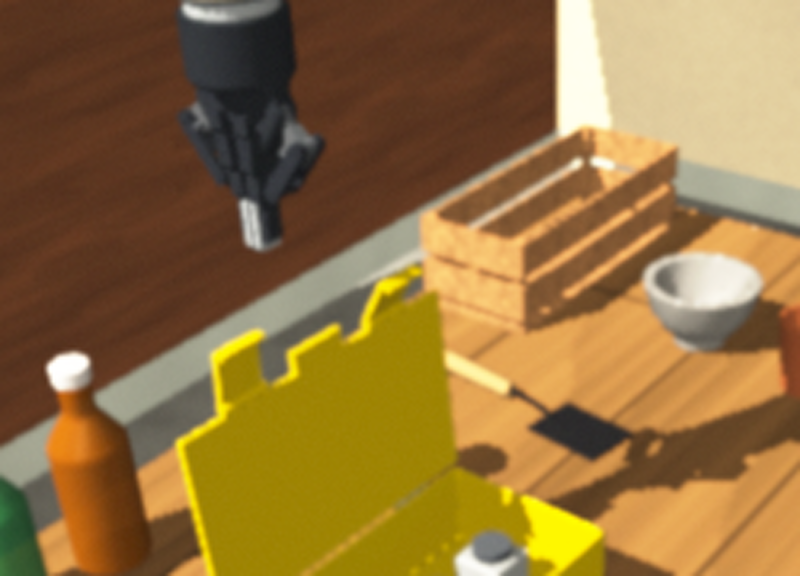

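```bash
python3 -m jog '[[-1,0.01,0.003,0.1,0,0,0],[-1,0,0,0.15,0,0,0],[-1,0,0,0.15,0,0,0],[-1,0,0,0.08,0,0,0],[-1,0,0,0,0,0,0],[-1,0,-0.1,0,0,0,0],[-1,0,-0.1,0,0,0,0],[-1,0,0,0,0,0,0]]'; python3 -m jog '[[-1,0,-0.095,0.025,0,0,0],[-1,0,-0.095,0.025,0,0,0],[-1,0,-0.095,0.025,0,0,0],[-1,0,-0.095,0.025,0,0,0],[-1,0,0,0,0,0,0]]'; python3 -m jog '[[-1,0,-0.079,0.058,0,0,0],[-1,0,-0.079,0.058,0,0,0],[-1,0,0,0,0,0,0]]'; python3 - <<'E'
from h import *
grab("side","side4.png",(120,60,370,240),3.2)
E
```

```text
time: 21.98
tcp_pos: [0.6636, 0.1223, 0.2442]
eef_rot: [0.0, 0.716, 0.699, 0.0]
contact_force: [1.0, -0.0, 0.1]
finger_gap: -0.0001
grip_force: 0.0
time: 22.4
tcp_pos: [0.5877, 0.1237, 0.223]
eef_rot: [-0.0, 0.716, 0.698, 0.0]
contact_force: [0.6, 0.3, -0.7]
finger_gap: 0.0001
grip_force: 0.0
time: 22.65
tcp_pos: [0.5565, 0.1241, 0.1983]
eef_rot: [-0.001, 0.716, 0.698, -0.001]
contact_force: [0.5, -0.8, -0.6]
finger_gap: -0.0003
grip_force: 0.0
```

View pics/side4.png

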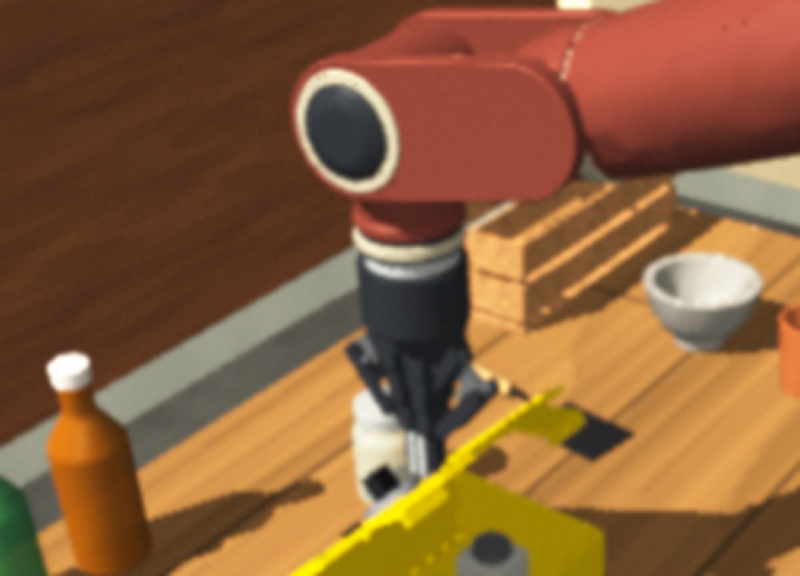

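The lid follows the fingertips and is now about half shut. Nothing but the jar stands behind it. I'll continue down the arc.

```bash
python3 -m jog '[[-1,0,-0.06,0.076,0,0,0],[-1,0,-0.06,0.076,0,0,0],[-1,0,-0.038,0.089,0,0,0],[-1,0,-0.038,0.089,0,0,0],[-1,0,0,0,0,0,0]]'; python3 -m jog '[[-1,0,-0.015,0.08,0,0,0],[-1,0,-0.015,0.08,0,0,0],[-1,0,0,0.03,0,0,0],[-1,0,0,0,0,0,0]]'; python3 -m jog '[[-1,0,0,0.02,0,0,0],[-1,0,0,0.01,0,0,0],[-1,0,0,0,0,0,0]]'
```

```text
time: 23.12
tcp_pos: [0.5175, 0.1247, 0.1308]
eef_rot: [-0.001, 0.716, 0.698, -0.002]
contact_force: [-0.6, -0.1, -0.7]
finger_gap: -0.0001
grip_force: 0.0
time: 23.45
tcp_pos: [0.5143, 0.1249, 0.096]
eef_rot: [0.0, 0.716, 0.698, 0.0]
contact_force: [0.2, 0.6, -0.1]
finger_gap: 0.0001
grip_force: 0.0
time: 23.7
tcp_pos: [0.5152, 0.125, 0.0948]
eef_rot: [0.001, 0.716, 0.698, 0.001]
contact_force: [-10.2, -0.8, 21.3]
finger_gap: -0.0002
grip_force: 10.7
```

```bash
python3 -m jog '[[-1,0,0,-0.1,0,0,0],[-1,0,0,-0.2,0,0,0],[-1,0,0,-0.2,0,0,0],[-1,-0.2,0,0,0,0,0],[-1,-0.2,0,0,0,0,0],[-1,-0.2,0,0,0,0,0],[-1,-0.2,0,0,0,0,0],[-1,-0.2,0,0,0,0,0]]'; python3 -m jog '[[-1,-0.2,0,0,0,0,0],[-1,-0.2,0,0,0,0,0],[-1,-0.2,0,0,0,0,0],[-1,0,0,0,0,0,0]]'; python3 - <<'E'
from h import *
T=grab("top");S=grab("side");save(T,"top5.npz");save(S,"side5.npz")
a=T["frame"][150:270,150:300,::-1]; b=S["frame"][180:320,180:330,::-1]
k=lambda i:cv2.resize(i,(395,int(395*i.shape[0]/i.shape[1])),interpolation=cv2.INTER_CUBIC)
a,b=k(a),k(b); h=max(a.shape[0],b.shape[0]); c=np.zeros((h,790,3),np.uint8); c[:a.shape[0],:395]=a; c[:b.shape[0],395:]=b
cv2.imwrite("pics/both5.png",c)
E
```

```text
time: 24.37
tcp_pos: [0.5082, -0.0771, 0.191]
eef_rot: [0.001, 0.716, 0.698, 0.001]
contact_force: [1.6, 0.5, 0.0]
finger_gap: -0.0001
grip_force: 0.0
time: 24.7
tcp_pos: [0.5047, -0.2017, 0.1909]
eef_rot: [0.002, 0.719, 0.695, -0.001]
contact_force: [-0.7, 0.6, 0.0]
finger_gap: 0.0002
grip_force: 0.0
```

View pics/both5.png

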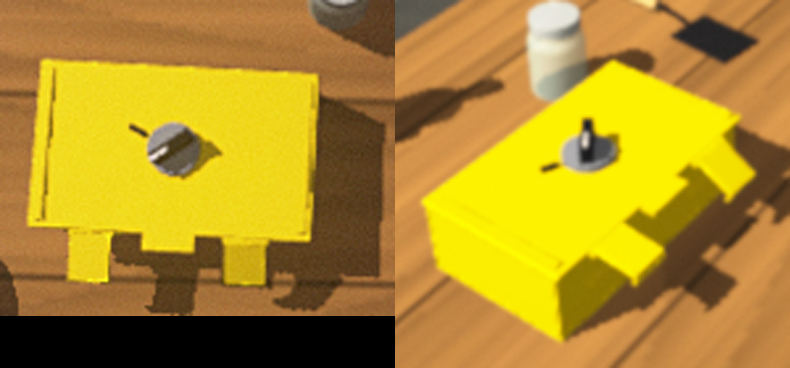

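The lid lies shut. The left latch sticks straight out and the right one droops a little. The pointer's white line is at the lower left of the knob, and the mark is at the upper left, at (135,128). I'll compare the expected geometry with the pixels.

```bash
python3 - <<'E'
from h import *
T,S=load("top5.npz"),load("side5.npz")
k=150/395
tp=lambda u,v:(150+u*k,150+v*k); sp=lambda u,v:(180+(u-395)*k,180+v*k)
B=np.array([.5715,.1196]);w=-.026;R=np.array([[np.cos(w),-np.sin(w)],[np.sin(w),np.cos(w)]])
W=lambda x,y,z:np.r_[B+R@[x,y],z]
for n,p in dict(Ltip_l=W(-.135,.095,.084),Ltip_r=W(-.135,.055,.084),Lhin_l=W(-.089,.095,.087),lidFL=W(-.086,.138,.087),lidFR=W(-.086,-.138,.087),knob=W(-.003,0,.095),knobtop=W(-.003,0,.117)).items():
    a=(proj(T,p)[0]-150)/k; b=(proj(S,p)[0]-180)/k+[395,0]; print(n,np.round(p,4),"top",a.round(),"side",b.round())
for n,a,b in(("lidFL",(31,226),(556,269)),("lidFR",(310,241),(739,120)),("lidBL",(42,60),(424,203)),("lidBR",(319,74),(614,62)),("LtipR",(107,283),(663,256)),("LtipL",(68,281),(630,280)),("RtipR",(264,285),(752,176)),("RtipL",(224,283),(730,198)),("disc",(174,151),(589,155))):
    X,r=tri((T,*tp(*a)),(S,*sp(*b))); print(n,X.round(4),r)
for n,uv,z in(("mark_in",(147,135),.089),("mark_out",(131,126),.089),("wl1",(150,160),.117),("wl2",(178,144),.117),("bar_end1",(150,161),.117),("bar_end2",(196,135),.117)): print(n,onz(T,*tp(*uv),z).round(4))
a=T["frame"][185:225,195:235,::-1];cv2.imwrite("pics/knob.png",cv2.resize(a,(600,600),interpolation=cv2.INTER_CUBIC))
E
```

```text
Ltip_l [0.439  0.2181 0.084 ] top [ 71. 279.] side [636. 274.]
Ltip_r [0.438  0.1781 0.084 ] top [112. 281.] side [665. 247.]
Lhin_l [0.485  0.2169 0.087 ] top [ 74. 231.] side [594. 249.]
lidFL [0.4891 0.2598 0.087 ] top [ 30. 226.] side [559. 276.]
lidFR [ 0.4819 -0.0161  0.087 ] top [314. 240.] side [741. 113.]
knob [0.5685 0.1197 0.095 ] top [176. 147.] side [588. 148.]
knobtop [0.5685 0.1197 0.117 ] top [173. 144.] side [586. 130.]
lidFL [0.49   0.2583 0.0935] [[-0.4, -0.6], [0.9, 0.1]]
lidFR [ 0.4812 -0.0122  0.0815] [[-0.1, -0.2], [0.2, 0.0]]
lidBL [0.6526 0.2569 0.0849] [[0.3, 0.4], [-0.5, -0.1]]
lidBR [ 0.6446 -0.0186  0.0852] [[0.2, 0.4], [-0.4, -0.1]]
LtipR [0.4357 0.1838 0.0786] [[0.0, 0.0], [-0.0, -0.0]]
LtipL [0.4388 0.223  0.0803] [[-0.5, -0.9], [1.1, 0.1]]
RtipR [0.4378 0.0321 0.0606] [[-0.1, -0.3], [0.3, 0.0]]
RtipL [0.4384 0.0713 0.0611] [[-0.0, -0.1], [0.1, 0.0]]
disc [0.5651 0.1221 0.0896] [[-0.0, -0.0], [0.1, 0.0]]
mark_in [0.5802 0.1491 0.089 ]
mark_out [0.5887 0.1652 0.089 ]
wl1 [0.5527 0.1413 0.117 ]
wl2 [0.5685 0.1154 0.117 ]
bar_end1 [0.5517 0.1413 0.117 ]
bar_end2 [0.5776 0.0986 0.117 ]
```

View pics/knob.png

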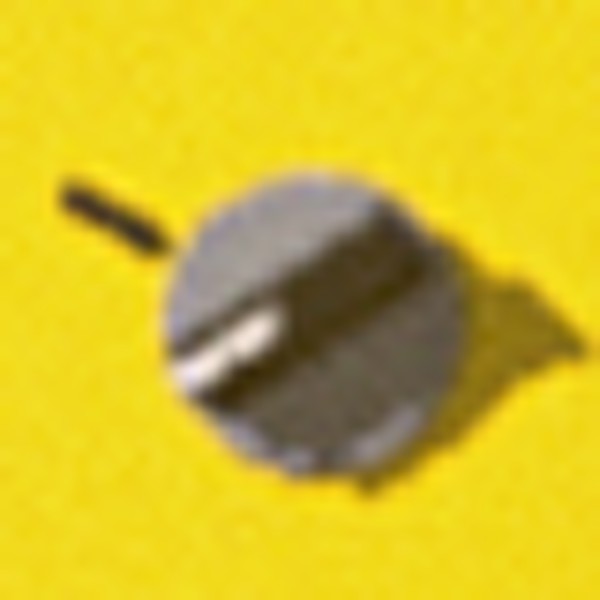

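Geometry agrees within about 3 mm. The knob pointer is at about 1.0 rad, so it needs about 1.0 rad clockwise. For the latches I turn the gripper 90° so that the knuckles clear the lid, and start with the right one.

```bash
python3 -m jog '[[-1,0,0,0,0,0,0.018],[-1,0,0,0,0,0,0.018],[-1,0,0,0,0,0,0.018],[-1,0,0,0,0,0,0.018],[-1,0,0,0,0,0,0.018],[-1,0,0,0,0,0,0.018],[-1,0,0,0,0,0,0.018],[-1,0,0,0,0,0,0.018]]'; python3 -m jog '[[-1,0,0,0,0,0,0.018],[-1,0,0,0,0,0,0.018],[-1,0,0,0,0,0,0.018],[-1,0,0,0,0,0,0.018],[-1,0,0,0,0,0,0.018],[-1,0,0,0,0,0,0.016],[-1,0,0,0,0,0,0],[-1,0,0,0,0,0,0]]'; python3 - <<'E'
from h import *
delta([.438,.049,.12],-1.597)
E
```

```text
time: 25.47
tcp_pos: [0.5051, -0.1935, 0.1898]
eef_rot: [0.0, 0.95, 0.313, 0.0]
contact_force: [0.8, -0.8, 0.2]
finger_gap: -0.0
grip_force: 0.0
time: 26.13
tcp_pos: [0.5049, -0.194, 0.1896]
eef_rot: [0.0, 1.0, -0.011, 0.0]
contact_force: [-0.3, 0.3, -0.6]
finger_gap: 0.0
grip_force: 0.0
shift [-0.361 -1.207  0.348] n>= 6.3
turn [ 0.     -0.0001  0.0007] n>= 0.0
```

```bash
python3 -m jog '[[-1,-0.045,-0.151,0,0,0,0],[-1,-0.045,-0.151,0,0,0,0],[-1,-0.045,-0.151,0,0,0,0],[-1,-0.045,-0.151,0,0,0,0],[-1,-0.045,-0.151,0,0,0,0],[-1,-0.045,-0.151,0,0,0,0],[-1,-0.045,-0.151,0,0,0,0],[-1,-0.045,-0.151,0,0,0,0]]'; python3 -m jog '[[-1,0,0,0.17,0,0,0],[-1,0,0,0.17,0,0,0],[-1,0,0,0.13,0,0,0],[-1,0,0,0.05,0,0,0],[-1,0.005,0,0.04,0,0,0],[-1,0,0,0,0,0,0],[-1,0,0,0,0,0,0]]'; python3 -m jog '[[-1,0.022,0,0.04,0,0,0],[-1,0.022,0,0.04,0,0,0],[-1,0.026,0,0.023,0,0,0],[-1,0.026,0,0.023,0,0,0],[-1,0.017,0,0.017,0,0,0],[-1,0,0,0,0,0,0]]'
```

```text
time: 26.8
tcp_pos: [0.4381, 0.0502, 0.1895]
eef_rot: [-0.0, 1.0, -0.012, 0.0]
contact_force: [1.1, 0.5, 0.3]
finger_gap: 0.0001
grip_force: 0.0
time: 27.38
tcp_pos: [0.4408, 0.0483, 0.0784]
eef_rot: [0.0, 1.0, -0.013, 0.001]
contact_force: [-0.2, -0.1, 0.9]
finger_gap: 0.0002
grip_force: 0.0
time: 27.88
tcp_pos: [0.4614, 0.0475, 0.0522]
eef_rot: [0.0, 1.0, -0.013, -0.005]
contact_force: [-26.0, -0.9, 31.7]
finger_gap: -0.0001
grip_force: 10.7
```

```bash
python3 -m jog '[[-1,-0.05,0,-0.02,0,0,0],[-1,-0.15,0,0,0,0,0],[-1,-0.2,0,0,0,0,0],[-1,0,0,-0.15,0,0,0],[-1,0,0,-0.15,0,0,0],[-1,0,0,0,0,0,0]]'; python3 - <<'E'
from h import *
T=grab("top");S=grab("side");save(T,"top6.npz");save(S,"side6.npz")
a=T["frame"][195:265,160:280,::-1]; b=S["frame"][190:310,220:340,::-1]
k=lambda i:cv2.resize(i,(395,int(395*i.shape[0]/i.shape[1])),interpolation=cv2.INTER_CUBIC)
a,b=k(a),k(b); h=max(a.shape[0],b.shape[0]); c=np.zeros((h,790,3),np.uint8); c[:a.shape[0],:395]=a; c[:b.shape[0],395:]=b
cv2.imwrite("pics/both6.png",c)
E
```

```text
time: 28.38
tcp_pos: [0.3852, 0.0496, 0.1177]
eef_rot: [0.0, 1.0, -0.013, 0.005]
contact_force: [2.4, 0.4, 1.6]
finger_gap: -0.0
grip_force: 0.0
```

View pics/both6.png

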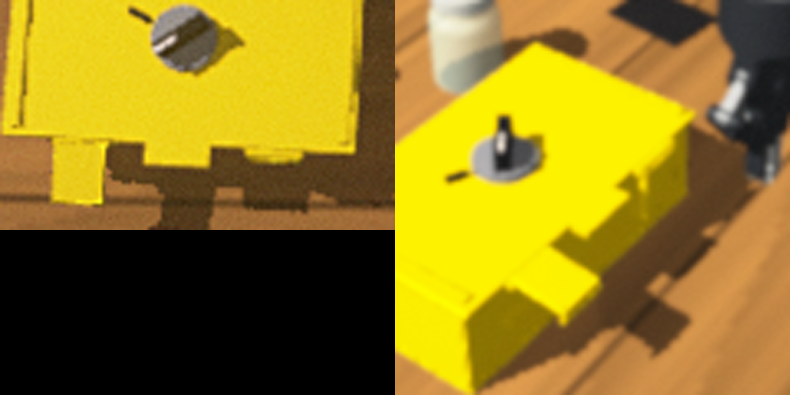

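The right latch now hangs almost closed: in the top view it shows as a strip about 10 mm out. I'll push its free end straight in, horizontally.

```bash
python3 -m jog '[[-1,0.1,0,0.1,0,0,0],[-1,0.1,0,0.15,0,0,0],[-1,0,0,0.12,0,0,0],[-1,0.1,0,0,0,0,0],[-1,0,0,0,0,0,0],[-1,0,0,0,0,0,0]]'; python3 -m jog '[[-1,0.02,0,0,0,0,0],[-1,0.02,0,0,0,0,0],[-1,0,0,0,0,0,0]]';python3 -m jog '[[-1,0.015,0,0,0,0,0],[-1,0,0,0,0,0,0]]'; python3 -m jog '[[-1,0.015,0,0,0,0,0],[-1,0,0,0,0,0,0]]'
```

```text
time: 28.98
tcp_pos: [0.4429, 0.0481, 0.0383]
eef_rot: [-0.0, 1.0, -0.013, -0.0]
contact_force: [-0.2, -0.5, 0.3]
finger_gap: -0.0002
grip_force: 0.0
time: 29.23
tcp_pos: [0.4515, 0.048, 0.0397]
eef_rot: [0.0, 1.0, -0.013, 0.001]
contact_force: [0.1, 0.3, 0.5]
finger_gap: 0.0001
grip_force: 0.0
time: 29.4
tcp_pos: [0.4539, 0.0479, 0.0392]
eef_rot: [0.0, 1.0, -0.013, 0.001]
contact_force: [0.6, 0.2, 0.8]
finger_gap: 0.0002
grip_force: 0.0
time: 29.57
tcp_pos: [0.4568, 0.0479, 0.0388]
eef_rot: [0.0, 1.0, -0.013, 0.0]
contact_force: [-0.6, 0.2, 0.5]
finger_gap: -0.0002
grip_force: 0.0
```

```bash
python3 -m jog '[[-1,0.015,0,0,0,0,0],[-1,0,0,0,0,0,0]]'; python3 -m jog '[[-1,0.015,0,0,0,0,0],[-1,0,0,0,0,0,0]]';python3 -m jog '[[-1,0.01,0,0,0,0,0],[-1,0,0,0,0,0,0]]'
```

```text
time: 29.73
tcp_pos: [0.4585, 0.0478, 0.0381]
eef_rot: [-0.0, 1.0, -0.013, -0.001]
contact_force: [-3.2, -0.2, 1.6]
finger_gap: 0.0002
grip_force: 0.0
time: 29.9
tcp_pos: [0.4585, 0.048, 0.0366]
eef_rot: [-0.0, 1.0, -0.013, -0.005]
contact_force: [-11.3, 0.4, 4.2]
finger_gap: -0.0003
grip_force: 0.0
time: 30.07
tcp_pos: [0.4584, 0.048, 0.0355]
eef_rot: [-0.0, 1.0, -0.013, -0.008]
contact_force: [-14.8, -0.3, 2.7]
finger_gap: -0.0005
grip_force: 0.0
```

```bash
python3 -m jog '[[-1,0.015,0,0,0,0,0],[-1,0,0,0,0,0,0]]'; python3 -m jog '[[-1,0.015,0,0,0,0,0],[-1,0,0,0,0,0,0]]'; python3 - <<'E'
from h import *
S=grab("side","side7.png",(230,190,350,280),6.6);T=grab("top");save(T,"top7.npz");save(S,"side7.npz")
E
```

```text
time: 30.23
tcp_pos: [0.4583, 0.0481, 0.0338]
eef_rot: [-0.0, 1.0, -0.013, -0.011]
contact_force: [-21.6, 0.2, 3.1]
finger_gap: -0.0001
grip_force: 0.0
time: 30.4
tcp_pos: [0.4581, 0.0484, 0.0319]
eef_rot: [-0.0, 1.0, -0.013, -0.015]
contact_force: [-27.8, -1.6, 1.5]
finger_gap: -0.0002
grip_force: 0.0
```

View pics/side7.png

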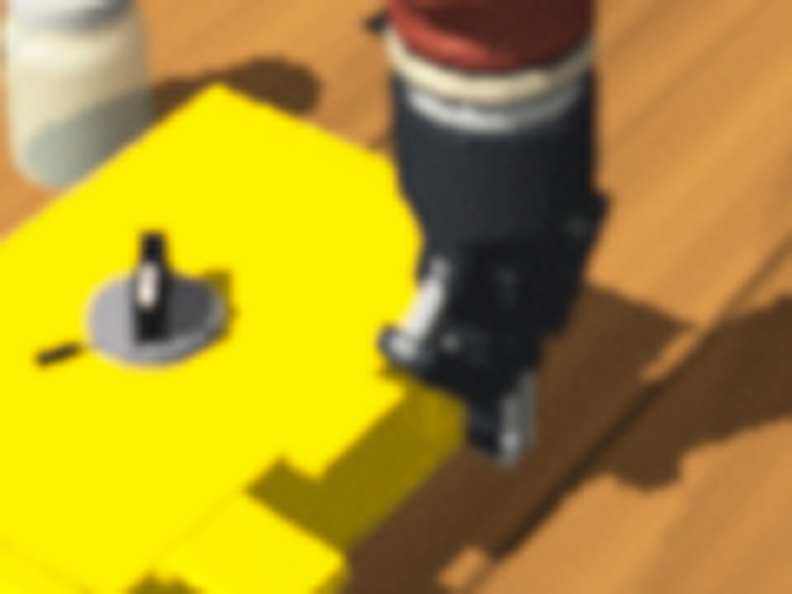

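The gripper seems to lean on something while the latch is nearly closed. I'll back off and measure the latch angle by fitting a model of the yellow silhouette (box, lid, tab and latches) in the pictures.

```bash
python3 -m jog '[[-1,-0.1,0,0,0,0,0],[-1,-0.2,0,0,0,0,0],[-1,-0.2,0,0,0,0,0],[-1,0,0,-0.2,0,0,0],[-1,0,0,-0.2,0,0,0],[-1,0,0,0,0,0,0]]'; cat >> h.py <<'E'
def boxparts(p,half=None):
    x,y,w,fl,fr=p; c,s=np.cos(w),np.sin(w)
    cub=lambda a,b,d,e,f,g:[[i,j,k] for i in(a,b) for j in(d,e) for k in(f,g)]
    parts=[cub(-.08,.08,-.135,.135,0,.08),cub(-.086,.08,-.138,.138,.081,.087),cub(-.102,-.086,-.025,.025,.081,.087)]
    for f,yc in((fl,.075),(fr,-.075)):
        L=[[-.089-r*np.sin(f)-n*np.cos(f),yc+j,.084-r*np.cos(f)+n*np.sin(f)] for r in(0,.046) for n in(-.0025,.0025) for j in(-.02,.02)]
        parts.append(L)
    return [np.c_[x+c*P[:,0]-s*P[:,1],y+s*P[:,0]+c*P[:,1],P[:,2]] for P in map(np.array,parts)]
def fitbox(fs,p0,roi,free=(0,1,2,3,4),S=4):
    prep=[]
    for f in fs:
        P=np.vstack([proj(f,P) for P in boxparts(p0)]); lo=(P.min(0)-14).astype(int); hi=(P.max(0)+14).astype(int)
        hsv=cv2.cvtColor(np.ascontiguousarray(f["frame"]),cv2.COLOR_RGB2HSV)[lo[1]:hi[1],lo[0]:hi[0]]
        m=((hsv[...,0]>=24)&(hsv[...,0]<=36)&(hsv[...,1]>150)).astype(np.uint8)
        m=cv2.morphologyEx(m,cv2.MORPH_CLOSE,np.ones((3,3),np.uint8))
        prep.append((f,lo,cv2.resize(m*255,None,fx=S,fy=S,interpolation=cv2.INTER_LINEAR)>127))
    def model(p,f,lo,m):
        im=np.zeros(m.shape,np.uint8)
        for P in boxparts(p):
            q=(proj(f,P)-lo+.5)*S; cv2.fillConvexPoly(im,cv2.convexHull(np.round(q*8).astype(np.int32)),1,shift=3)
        return im>0
    def cost(v):
        p=np.array(p0,float); p[list(free)]=v
        return sum((model(p,*a)^a[2]).sum() for a in prep)/S**2
    v0=np.array(p0,float)[list(free)]; st=np.array([.006,.006,.03,.3,.3])[list(free)]
    best=min((minimize(cost,v0+d*st,method="Nelder-Mead",options=dict(initial_simplex=np.vstack([v0+d*st,v0+d*st+np.diag(st)]),xatol=1e-4,fatol=.05,maxiter=600)) for d in(-.5,.4)),key=lambda r:r.fun)
    p=np.array(p0,float);p[list(free)]=best.x
    return p,best.fun
E
python3 - <<'E'
from h import *
T=grab("top");S=grab("side");save(T,"top8.npz");save(S,"side8.npz")
print(robot.sense()["tcp_pos"])
for n,fr in(("5",1.05),("6",.2),("8",.1)):
    T,S=load(f"top{n}.npz"),load(f"side{n}.npz")
    p0=[.5705,.1205,-.026,1.55,fr]
    p,c=fitbox([T],p0,None);print(n,"T",np.round(p,4),c)
    p,c=fitbox([S],p0,None);print(n,"S",np.round(p,4),c)
    p,c=fitbox([T,S],p0,None);print(n,"TS",np.round(p,4),c)
E
```

```text
time: 31.0
tcp_pos: [0.373, 0.0501, 0.1239]
eef_rot: [0.0, 1.0, -0.013, 0.006]
contact_force: [2.7, -0.8, 1.8]
finger_gap: -0.0
grip_force: 0.0
[0.37233231 0.0500315  0.1211758 ]
5 T [ 0.5708  0.1239 -0.025   1.9097  1.0517] 530.3125
5 S [ 0.5726  0.1208 -0.0338  1.3459  1.1094] 397.5625
5 TS [ 0.5715  0.1227 -0.0358  1.4274  1.0854] 1029.3125
6 T [ 0.5709  0.1238 -0.0276  1.7598  0.0451] 516.875
6 S [ 0.5734  0.1213 -0.0285  1.2958 -0.2931] 381.375
6 TS [ 0.572   0.1232 -0.0327  1.4647 -0.2745] 1029.375
8 T [ 0.571   0.1238 -0.0269  1.8389  0.0419] 509.375
8 S [ 0.5734  0.1213 -0.0215  1.3197  0.2803] 379.8125
8 TS [ 0.5717  0.1228 -0.035   1.4306 -0.1874] 1016.3125
```

The top view puts the right latch at about 0.05 rad, but the gripper's linkage may have hit the lid edge before the tip did its work. I'll tilt the tool 30° so only the fingertip reaches the latch's free end.

```bash
python3 -m jog '[[-1,0,0,0,0,0.0167,0],[-1,0,0,0,0,0.0167,0],[-1,0,0,0,0,0.0167,0],[-1,0,0,0,0,0.0167,0],[-1,0,0,0,0,0.0167,0],[-1,0,0,0,0,0,0],[-1,0,0,0,0,0,0]]'; python3 - <<'E'
from h import *
s=robot.sense();q=s["eef_rot"];print(s["tcp_pos"],Ro.from_quat([q[1],q[2],q[3],q[0]]).as_matrix().round(3).tolist())
delta([.44,.047,.046]); delta([.464,.047,.046])
for n in("8",):
    T=load(f"top{n}.npz")
    for lab,yy in(("R",-.075),("Rr",-.085),("Rl",-.065)):
        pr=[T["frame"][int(v),int(u)].astype(int) for u,v in proj(T,[[.571+(-.086-d)*1+.026*yy*1,.1225+yy+.0022,.084] for d in np.arange(0,.022,.002)])]
        print(lab,[int(c[0])-int(c[2]) for c in pr],[int(c[1]) for c in pr])
    for phi in(0,.05,.1,.15,.2):
        print(phi,[proj(T,boxparts([.571,.1225,-.027,1.57,phi])[4])[:,1].max().round(2)])
    u=int(proj(T,boxparts([.571,.1225,-.027,1.57,0])[4])[:,0].mean()); print(u,[T["frame"][v,u].tolist() for v in range(236,250)])
E
```

```text
time: 31.68
tcp_pos: [0.385, 0.0537, 0.1301]
eef_rot: [0.005, 0.968, -0.013, 0.251]
contact_force: [-0.3, -0.9, 0.6]
finger_gap: -0.0001
grip_force: 0.0
[0.38504798 0.05371871 0.13011623] [[0.874, -0.027, 0.486], [-0.022, -1.0, -0.015], [0.486, 0.003, -0.874]]
shift [0.036 0.025 0.502] n>= 2.4
shift [0.141 0.022 0.56 ] n>= 2.8
R [199, 199, 201, 196, 207, 207, 141, 63, 59, 58, 58] [179, 179, 198, 184, 199, 199, 144, 70, 57, 60, 60]
Rr [202, 213, 213, 212, 181, 118, 118, 61, 59, 58, 58] [183, 194, 194, 192, 168, 104, 104, 59, 56, 62, 65]
Rl [204, 208, 214, 188, 167, 167, 103, 59, 57, 57, 58] [206, 205, 207, 172, 148, 148, 105, 61, 65, 65, 65]
0 [np.float64(243.15)]
0.05 [np.float64(244.01)]
0.1 [np.float64(244.86)]
0.15 [np.float64(245.71)]
0.2 [np.float64(246.55)]
243 [[237, 209, 27], [238, 215, 32], [236, 207, 19], [238, 211, 30], [217, 179, 18], [230, 198, 29], [217, 184, 21], [229, 199, 22], [167, 144, 26], [93, 70, 30], [82, 57, 23], [87, 60, 29], [85, 57, 25], [85, 60, 31]]
```

```bash
python3 -m jog '[[-1,0.012,0.008,0.167,0,0,0],[-1,0.012,0.008,0.167,0,0,0],[-1,0.012,0.008,0.167,0,0,0],[-1,0,0,0,0,0,0],[-1,0.026,0,0.0146,0,0,0],[-1,0.026,0,0.0146,0,0,0],[-1,0,0,0,0,0,0]]'; python3 -m jog '[[-1,0.02,0,0.011,0,0,0],[-1,0,0,0,0,0,0]]'; python3 -m jog '[[-1,0.013,0,0.0073,0,0,0],[-1,0,0,0,0,0,0]]'; python3 -m jog '[[-1,0.013,0,0.0073,0,0,0],[-1,0,0,0,0,0,0]]';python3 -m jog '[[-1,0.013,0,0.0073,0,0,0],[-1,0,0,0,0,0,0]]'
```

```text
time: 32.27
tcp_pos: [0.4525, 0.0466, 0.0483]
eef_rot: [0.005, 0.968, -0.013, 0.252]
contact_force: [-0.9, 0.3, 0.4]
finger_gap: -0.0002
grip_force: 0.0
time: 32.43
tcp_pos: [0.4573, 0.0466, 0.0493]
eef_rot: [0.005, 0.967, -0.013, 0.253]
contact_force: [0.2, -0.3, 0.8]
finger_gap: -0.0001
grip_force: 0.0
time: 32.6
tcp_pos: [0.4599, 0.0466, 0.0488]
eef_rot: [0.005, 0.967, -0.013, 0.253]
contact_force: [-0.2, -0.6, 0.3]
finger_gap: 0.0
grip_force: 0.0
time: 32.77
tcp_pos: [0.4609, 0.0467, 0.0471]
eef_rot: [0.005, 0.968, -0.013, 0.25]
contact_force: [-11.5, -0.5, 7.6]
finger_gap: -0.0002
grip_force: 5.5
time: 32.93
tcp_pos: [0.4616, 0.0469, 0.0452]
eef_rot: [0.004, 0.969, -0.013, 0.247]
contact_force: [-22.1, 0.2, 13.2]
finger_gap: 0.0
grip_force: 10.7
```

The latch is against a firm stop at TCP x = 0.461. To check that it is really closed, I'll probe the box's front wall beside it with the same fingertip. A closed latch's face should stand 11.5 mm before the wall.

```bash
python3 -m jog '[[-1,-0.05,0,-0.028,0,0,0],[-1,-0.1,0,-0.056,0,0,0],[-1,0,0.12,0,0,0,0],[-1,0,0.09,0,0,0,0],[-1,0.1,0,0.056,0,0,0],[-1,0.04,0,0.022,0,0,0],[-1,0,0,0,0,0,0]]'; python3 -m jog '[[-1,0.02,0,0.011,0,0,0],[-1,0,0,0,0,0,0]]'; python3 -m jog '[[-1,0.013,0,0.0073,0,0,0],[-1,0,0,0,0,0,0]]'; python3 -m jog '[[-1,0.013,0,0.0073,0,0,0],[-1,0,0,0,0,0,0]]';python3 -m jog '[[-1,0.013,0,0.0073,0,0,0],[-1,0,0,0,0,0,0]]'
```

```text
time: 33.52
tcp_pos: [0.4636, 0.0038, 0.0495]
eef_rot: [0.005, 0.967, -0.013, 0.254]
contact_force: [0.1, 0.9, 0.8]
finger_gap: -0.0005
grip_force: 0.0
time: 33.68
tcp_pos: [0.4665, 0.0046, 0.0481]
eef_rot: [0.005, 0.968, -0.013, 0.252]
contact_force: [-0.4, -0.2, 0.1]
finger_gap: 0.0004
grip_force: 0.0
time: 33.85
tcp_pos: [0.4694, 0.0046, 0.0481]
eef_rot: [0.005, 0.968, -0.013, 0.252]
contact_force: [0.5, -0.5, 0.1]
finger_gap: -0.0002
grip_force: 0.0
time: 34.02
tcp_pos: [0.4727, 0.0044, 0.0483]
eef_rot: [0.005, 0.967, -0.013, 0.253]
contact_force: [-0.0, -0.1, -0.6]
finger_gap: -0.0003
grip_force: 0.0
time: 34.18
tcp_pos: [0.4741, 0.0045, 0.0472]
eef_rot: [0.004, 0.968, -0.013, 0.25]
contact_force: [-11.2, 0.0, 6.9]
finger_gap: -0.0002
grip_force: 5.4
```

The wall stop is at 0.4738, so the latch face stands 13 mm before the wall and not 10.5 to 11.5 mm. It might be slightly short of closed. I'll push it again, a little lower and more firmly.

```bash
python3 -m jog '[[-1,-0.1,0,-0.056,0,0,0],[-1,-0.1,0,-0.056,0,0,0],[-1,0,-0.1,0,0,0,0],[-1,0,-0.11,0,0,0,0],[-1,-0.012,0,0.022,0,0,0],[-1,0.085,0,0.045,0,0,0],[-1,0.03,0,0.017,0,0,0],[-1,0,0,0,0,0,0]]'; python3 -m jog '[[-1,0.02,0,0.011,0,0,0],[-1,0,0,0,0,0,0]]'; python3 -m jog '[[-1,0.02,0,0.011,0,0,0],[-1,0,0,0,0,0,0]]'; python3 -m jog '[[-1,0.02,0,0.011,0,0,0],[-1,0,0,0,0,0,0]]';python3 -m jog '[[-1,0.013,0,0.0073,0,0,0],[-1,0,0,0,0,0,0]]'
```

```text
time: 34.85
tcp_pos: [0.4581, 0.0465, 0.0438]
eef_rot: [0.005, 0.967, -0.013, 0.253]
contact_force: [0.2, 0.4, -0.4]
finger_gap: 0.0003
grip_force: 0.0
time: 35.02
tcp_pos: [0.4605, 0.0464, 0.0424]
eef_rot: [0.005, 0.968, -0.013, 0.251]
contact_force: [-5.9, 0.6, 3.7]
finger_gap: 0.0002
grip_force: 2.5
time: 35.18
tcp_pos: [0.4617, 0.0466, 0.04]
eef_rot: [0.004, 0.969, -0.013, 0.246]
contact_force: [-19.2, 1.0, 11.4]
finger_gap: 0.0
grip_force: 10.0
time: 35.35
tcp_pos: [0.4631, 0.0468, 0.0375]
eef_rot: [0.004, 0.97, -0.013, 0.242]
contact_force: [-36.8, -0.2, 21.5]
finger_gap: -0.0004
grip_force: 18.1
time: 35.52
tcp_pos: [0.4638, 0.0469, 0.0344]
eef_rot: [0.004, 0.971, -0.013, 0.24]
contact_force: [-17.8, -0.3, -4.5]
finger_gap: -0.0002
grip_force: 8.6
```

The force dropped, so either it snapped in or the tip slid. I'll re-probe at the earlier height.

```bash
python3 -m jog '[[-1,-0.1,0,-0.056,0,0,0],[-1,-0.1,0,-0.056,0,0,0],[-1,0,0,0,0,0,0]]'; python3 - <<'E'
from h import *
delta([.450,.0467,.0485])
E
```

```text
time: 35.77
tcp_pos: [0.4243, 0.0476, 0.0413]
eef_rot: [0.005, 0.968, -0.013, 0.251]
contact_force: [0.4, 0.4, -0.3]
finger_gap: 0.0
grip_force: 0.0
shift [0.13  0.001 0.031] n>= 0.6
```

```bash
python3 -m jog '[[-1,0.13,0.001,0.031,0,0,0],[-1,0,0,0,0,0,0],[-1,0.026,0,0.0146,0,0,0],[-1,0,0,0,0,0,0]]'; python3 -m jog '[[-1,0.02,0,0.011,0,0,0],[-1,0,0,0,0,0,0]]'; python3 -m jog '[[-1,0.013,0,0.0073,0,0,0],[-1,0,0,0,0,0,0]]'; python3 -m jog '[[-1,0.013,0,0.0073,0,0,0],[-1,0,0,0,0,0,0]]'
```

```text
time: 36.1
tcp_pos: [0.4596, 0.0462, 0.0504]
eef_rot: [0.005, 0.968, -0.013, 0.252]
contact_force: [-0.4, -0.1, -0.3]
finger_gap: -0.0001
grip_force: 0.0
time: 36.27
tcp_pos: [0.4614, 0.0464, 0.0487]
eef_rot: [0.005, 0.969, -0.013, 0.248]
contact_force: [-20.3, -2.3, 13.2]
finger_gap: 0.0001
grip_force: 10.0
time: 36.43
tcp_pos: [0.4618, 0.0466, 0.0468]
eef_rot: [0.004, 0.97, -0.013, 0.245]
contact_force: [-27.5, -1.1, 15.6]
finger_gap: 0.0001
grip_force: 13.8
time: 36.6
tcp_pos: [0.4624, 0.0469, 0.0446]
eef_rot: [0.004, 0.97, -0.012, 0.242]
contact_force: [-34.7, -0.4, 17.8]
finger_gap: -0.0003
grip_force: 17.3
```

```bash
python3 -m jog '[[-1,-0.1,0,-0.056,0,0,0],[-1,-0.1,0,-0.15,0,0,0],[-1,0,0,-0.2,0,0,0],[-1,0,0,-0.2,0,-0.0165,0],[-1,0,0,0,0,-0.0165,0],[-1,0,0,0,0,-0.0165,0],[-1,0,0,0,0,-0.0165,0],[-1,0,0,0,0,-0.0165,0]]'; python3 -m jog '[[-1,0,0,0,0,0,0],[-1,0,0,0,0,0,0]]'; python3 - <<'E'
from h import *
delta([.505,.035,.11],-1.597); delta([.64,.035,.11],-1.597)
E
```

```text
time: 37.27
tcp_pos: [0.3898, 0.0485, 0.1271]
eef_rot: [0.001, 1.0, -0.014, 0.001]
contact_force: [-0.1, 0.4, 0.9]
finger_gap: -0.0002
grip_force: 0.0
time: 37.43
tcp_pos: [0.3891, 0.0485, 0.1248]
eef_rot: [0.001, 1.0, -0.014, 0.001]
contact_force: [0.1, -0.2, -0.0]
finger_gap: 0.0
grip_force: 0.0
shift [0.581 0.052 0.075] n>= 2.8
turn [ 0.0003 -0.0003 -0.0002] n>= 0.0
shift [1.256 0.033 0.076] n>= 6.0
turn [ 0.0003 -0.0003 -0.0002] n>= 0.0
```

```bash
python3 -m jog '[[-1,0.19,0.017,0,0,0,0],[-1,0.19,0.017,0,0,0,0],[-1,0.19,0.017,0.05,0,0,0],[-1,0,0,0.05,0,0,0],[-1,0,0,0,0,0,0],[-1,0,0,0.025,0,0,0],[-1,0,0,0,0,0,0]]'; python3 -m jog '[[-1,0,0,0.015,0,0,0],[-1,0,0,0,0,0,0]]'; python3 -m jog '[[-1,0,0,0.015,0,0,0],[-1,0,0,0,0,0,0]]'; python3 -m jog '[[-1,0,0,0.015,0,0,0],[-1,0,0,0,0,0,0]]'; python3 -m jog '[[-1,0,0,0.015,0,0,0],[-1,0,0,0,0,0,0]]'
```

```text
time: 38.02
tcp_pos: [0.5007, 0.0355, 0.1004]
eef_rot: [0.001, 1.0, -0.014, 0.001]
contact_force: [-0.5, 0.0, -0.2]
finger_gap: -0.0001
grip_force: 0.0
time: 38.18
tcp_pos: [0.5017, 0.0354, 0.0982]
eef_rot: [0.001, 1.0, -0.014, 0.002]
contact_force: [0.2, -0.1, -0.9]
finger_gap: 0.0
grip_force: 0.0
time: 38.35
tcp_pos: [0.5024, 0.0353, 0.0951]
eef_rot: [0.001, 1.0, -0.014, 0.002]
contact_force: [0.5, 0.6, 0.8]
finger_gap: -0.0002
grip_force: 0.0
time: 38.52
tcp_pos: [0.5027, 0.0352, 0.0948]
eef_rot: [0.001, 1.0, -0.014, 0.001]
contact_force: [-10.1, 1.4, 17.1]
finger_gap: -0.0004
grip_force: 9.0
time: 38.68
tcp_pos: [0.5028, 0.0352, 0.0946]
eef_rot: [0.001, 1.0, -0.013, -0.0]
contact_force: [-18.9, 0.8, 34.5]
finger_gap: -0.0002
grip_force: 16.9
```

The lid's upper face at its front reads 0.0869 m, so it is fully shut on the rim and the right latch is at a firm stop. Now the left latch, with the tilted tool from the start.

```bash
python3 -m jog '[[-1,0,0,-0.2,0,0,0],[-1,-0.19,0,0,0,0,0],[-1,-0.19,-0.04,0,0,0,0],[-1,-0.15,-0.1,0,0,0,0],[-1,0,-0.19,0,0,0,0],[-1,0,-0.19,0,0,0,0],[-1,0,-0.19,0,0,0,0],[-1,0,-0.12,0,0,0,0]]'; python3 -m jog '[[-1,0,0,0,0,0.0167,0],[-1,0,0,0,0,0.0167,0],[-1,0,0,0,0,0.0167,0],[-1,0,0,0,0,0.0167,0],[-1,0,0,0,0,0.0167,0],[-1,0,0,0,0,0,0],[-1,0,0,0,0,0,0]]'; python3 - <<'E'
from h import *
s=robot.sense();print(np.round(s["tcp_pos"],4))
delta([.455,.200,.125])
E
```

```text
time: 39.35
tcp_pos: [0.4006, 0.2068, 0.1286]
eef_rot: [0.0, 1.0, -0.013, 0.002]
contact_force: [0.8, -0.2, -0.4]
finger_gap: -0.0002
grip_force: 0.0
time: 39.93
tcp_pos: [0.3998, 0.2042, 0.1272]
eef_rot: [0.005, 0.966, -0.012, 0.259]
contact_force: [1.4, 0.4, 0.0]
finger_gap: 0.0
grip_force: 0.0
[0.3998 0.2042 0.1272]
shift [0.234 0.014 0.148] n>= 1.3
```

```bash
python3 -m jog '[[-1,0.117,0.007,0.074,0,0,0],[-1,0.117,0.007,0.074,0,0,0],[-1,0,0,0,0,0,0],[-1,-0.0625,0,0.108,0,0,0],[-1,-0.0625,0,0.108,0,0,0],[-1,0,0,0,0,0,0]]'; python3 -m jog '[[-1,-0.036,0,0.037,0,0,0],[-1,-0.036,0,0.037,0,0,0],[-1,0.018,0,0.048,0,0,0],[-1,0,0,0,0,0,0]]'; python3 -m jog '[[-1,0.013,0,0.0073,0,0,0],[-1,0,0,0,0,0,0]]'; python3 -m jog '[[-1,0.013,0,0.0073,0,0,0],[-1,0,0,0,0,0,0]]'
```

```text
time: 40.43
tcp_pos: [0.4546, 0.1982, 0.0718]
eef_rot: [0.006, 0.967, -0.014, 0.256]
contact_force: [-0.2, -0.4, -0.7]
finger_gap: -0.0003
grip_force: 0.0
time: 40.77
tcp_pos: [0.4592, 0.1994, 0.0489]
eef_rot: [0.005, 0.966, -0.013, 0.26]
contact_force: [-0.3, -0.4, -0.4]
finger_gap: -0.0001
grip_force: 0.0
time: 40.93
tcp_pos: [0.4626, 0.1996, 0.0502]
eef_rot: [0.005, 0.965, -0.013, 0.261]
contact_force: [-0.7, -0.6, 0.2]
finger_gap: 0.0004
grip_force: 0.4
time: 41.1
tcp_pos: [0.4652, 0.1995, 0.0499]
eef_rot: [0.005, 0.965, -0.013, 0.26]
contact_force: [-3.0, 0.0, 1.0]
finger_gap: -0.0003
grip_force: 1.8
```

```bash
python3 -m jog '[[-1,0.013,0,0.0073,0,0,0],[-1,0,0,0,0,0,0]]'; python3 -m jog '[[-1,0.013,0,0.0073,0,0,0],[-1,0,0,0,0,0,0]]'; python3 -m jog '[[-1,0.013,0,0.0073,0,0,0],[-1,0,0,0,0,0,0]]'
```

```text
time: 41.27
tcp_pos: [0.4664, 0.1995, 0.0493]
eef_rot: [0.005, 0.966, -0.014, 0.258]
contact_force: [-23.4, 1.6, 16.0]
finger_gap: -0.0
grip_force: 11.7
time: 41.43
tcp_pos: [0.4667, 0.1991, 0.0473]
eef_rot: [0.006, 0.967, -0.014, 0.255]
contact_force: [-29.9, 2.7, 16.8]
finger_gap: -0.0
grip_force: 14.8
time: 41.6
tcp_pos: [0.4673, 0.1987, 0.0453]
eef_rot: [0.006, 0.968, -0.014, 0.252]
contact_force: [-39.6, 4.1, 19.9]
finger_gap: -0.0002
grip_force: 19.3
```

The left latch stops at 0.4658 and the right at 0.461. The difference matches the box's yaw, so both sit at the same closed stop. Next I retreat, set the tool upright and re-measure the scene for the knob.

```bash
python3 -m jog '[[-1,-0.1,0,-0.056,0,0,0],[-1,-0.1,0,-0.15,0,0,0],[-1,0,0,-0.2,0,0,0],[-1,0,0,-0.2,0,-0.0167,0],[-1,0,0,-0.1,0,-0.0167,0],[-1,0,0,0,0,-0.0167,0],[-1,0,0,0,0,-0.0167,0],[-1,0,0,0,0,-0.0167,0]]'; python3 -m jog '[[0,0,0,0,0,0,-0.018],[0,0,0,0,0,0,-0.018],[0,0,0,0,0,0,-0.018],[0,0,0,0,0,0,-0.018],[0,0,0,0,0,0,-0.018],[0,0,0,0,0,0,-0.018],[0,0,0,0,0,0,-0.018],[0,0,0,0,0,0,-0.018]]'; python3 -m jog '[[0,0,0,0,0,0,-0.018],[0,0,0,0,0,0,-0.018],[0,0,0,0,0,0,-0.018],[0,0,0,0,0,0,-0.018],[0,0,0,0,0,0,-0.018],[0,0,0,0,0,0,-0.018],[0,0,0,0,0,0,-0.018],[0,0,0,0,0,0,-0.018]]'; python3 -m jog '[[0,0,0,0,0,0,-0.018],[0,0,0,0,0,0,-0.018],[0,0,0,0,0,0,-0.018],[0,0,0,0,0,0,0],[0,0,0,0,0,0,0]]'; cat >> h.py <<'E'
def knob(T,S,verbose=True):
    """disc centre from both views, bar and mark directions (world) from the top view"""
    def blob(f,X,sel,r=26):
        u,v=proj(f,X)[0].astype(int); a=cv2.cvtColor(np.ascontiguousarray(f["frame"]),cv2.COLOR_RGB2HSV)[v-r:v+r,u-r:u+r]
        ys,xs=np.nonzero(sel(a)); return xs+u-r,ys+v-r
    c=np.array([.567,.122,.097])
    non=lambda a:(a[...,1]<110)
    xs,ys=blob(T,c,lambda a:non(a),13)
    hull=cv2.convexHull(np.c_[xs,ys].astype(np.int32)); (cx,cy),rad=cv2.minEnclosingCircle(hull)
    print("disc px",cx,cy,rad, "world z.095",onz(T,cx,cy,.095).round(4))
    m=cv2.moments(hull); print("hull centroid",onz(T,m["m10"]/m["m00"],m["m01"]/m["m00"],.095).round(4))
    return cx,cy
E
python3 - <<'E'
from h import *
T=grab("top");S=grab("side");save(T,"top9.npz");save(S,"side9.npz")
print(robot.sense()["tcp_pos"],robot.sense()["q"].round(2) if hasattr(robot.sense()["q"],"round") else robot.sense()["q"])
knob(T,S)
p,c=fitbox([T],[.571,.122,-.026,.05,.05],None);print(np.round(p,4),c)
delta([.567,.122,.107],.545)
E
```

```text
time: 42.27
tcp_pos: [0.3728, 0.2027, 0.1541]
eef_rot: [0.0, 1.0, -0.014, 0.004]
contact_force: [-0.0, -0.2, 0.3]
finger_gap: 0.0001
grip_force: 0.0
time: 42.93
tcp_pos: [0.372, 0.2022, 0.152]
eef_rot: [0.003, 0.904, 0.427, 0.004]
contact_force: [-0.3, -0.8, -0.5]
finger_gap: 0.0428
grip_force: 0.0
time: 43.6
tcp_pos: [0.372, 0.2022, 0.152]
eef_rot: [0.004, 0.627, 0.779, 0.002]
contact_force: [-0.1, 0.5, 0.3]
finger_gap: 0.0426
grip_force: 0.0
time: 44.02
tcp_pos: [0.3718, 0.2022, 0.1518]
eef_rot: [0.004, 0.49, 0.872, 0.001]
contact_force: [0.0, 0.2, 0.5]
finger_gap: 0.0429
grip_force: 0.0
[0.37162025 0.20214953 0.15160519] [ 0.33 -0.4   2.16 -0.    1.38 -0.22]
disc px 215.4839630126953 206.2326202392578 9.879563331604004 world z.095 [0.5672 0.123  0.095 ]
hull centroid [0.567  0.1235 0.095 ]
[ 0.5712  0.1242 -0.0289  0.04    0.0668] 498.875
shift [-0.85   0.624  0.231] n>= 5.2
turn [0.0008 0.001  0.0005] n>= 0.1
```

```bash
python3 -m jog '[[0,-0.142,0.104,0,0,0,0],[0,-0.142,0.104,0,0,0,0],[0,-0.142,0.104,0,0,0,0],[0,-0.142,0.104,0,0,0,0],[0,-0.142,0.104,0,0,0,0],[0,-0.142,0.104,0,0,0,0],[0,0,0,0,0,0,0],[0,0,0,0,0,0,0]]'; python3 - <<'E'
from h import *
delta([.567,.1232,.107],.545)
E
```

```text
time: 44.78
tcp_pos: [0.5678, 0.1212, 0.1523]
eef_rot: [0.003, 0.49, 0.872, 0.0]
contact_force: [-0.4, -0.1, 0.4]
finger_gap: 0.0429
grip_force: 0.0
shift [0.012 0.001 0.226] n>= 1.1
turn [0.0005 0.0008 0.0003] n>= 0.1
```

```bash
python3 -m jog '[[0,0.012,0.001,0.07,0,0,0],[0,0,0,0.08,0,0,0],[0,0,0,0.07,0,0,0],[0,0,0,0,0,0,0],[-1,0,0,0,0,0,0],[-1,0,0,0,0,0,0],[-1,0,0,0,0,0,0],[-1,0,0,0,0,0,0]]'; python3 -m jog '[[-1,0,0,0,0,0,0],[-1,0,0,0,0,0,0]]'; python3 - <<'E'
from h import *
q=robot.sense()["eef_rot"]; y=Ro.from_quat([q[1],q[2],q[3],q[0]]).as_matrix()[:,1]; print(np.arctan2(y[1],y[0]),robot.sense()["moment"])
E
```

```text
time: 45.45
tcp_pos: [0.5656, 0.1244, 0.1097]
eef_rot: [0.003, 0.488, 0.873, 0.0]
contact_force: [-5.5, 0.8, 2.2]
finger_gap: 0.0105
grip_force: 60.9
time: 45.62
tcp_pos: [0.5656, 0.1244, 0.1097]
eef_rot: [0.003, 0.488, 0.873, 0.0]
contact_force: [-5.1, 0.6, 4.5]
finger_gap: 0.0103
grip_force: 61.0
0.5501695313253726 [0.12413362 1.00399038 0.01819058]
```

```bash
python3 -m jog '[[-1,0,0,0,0,0,0.016],[-1,0,0,0,0,0,0.018],[-1,0,0,0,0,0,0.018],[-1,0,0,0,0,0,0.018],[-1,0,0,0,0,0,0.018],[-1,0,0,0,0,0,0.018],[-1,0,0,0,0,0,0.018],[-1,0,0,0,0,0,0.018]]'; python3 -m jog '[[-1,0,0,0,0,0,0.018],[-1,0,0,0,0,0,0],[-1,0,0,0,0,0,0]]'; python3 - <<'E'
from h import *
q=robot.sense()["eef_rot"]; y=Ro.from_quat([q[1],q[2],q[3],q[0]]).as_matrix()[:,1]; print(np.arctan2(y[1],y[0]),robot.sense()["moment"])
E
```

```text
time: 46.28
tcp_pos: [0.5671, 0.1245, 0.1097]
eef_rot: [0.004, 0.819, 0.574, 0.004]
contact_force: [0.5, 1.2, -0.8]
finger_gap: 0.0103
grip_force: 60.3
time: 46.53
tcp_pos: [0.5673, 0.1244, 0.1097]
eef_rot: [0.004, 0.848, 0.53, 0.004]
contact_force: [2.7, 2.2, 0.5]
finger_gap: 0.0104
grip_force: 60.4
-0.4525787643852457 [ 0.098102   -0.38220206 -0.08479591]
```

```bash
python3 -m jog '[[-1,0,0,0,0,0,0.0015],[-1,0,0,0,0,0,0],[0,0,0,0,0,0,0],[0,0,0,0,0,0,0],[0,0,0,0,0,0,0],[0,0,0,-0.1,0,0,0],[0,0,0,-0.2,0,0,0],[0,0,0,-0.2,0,0,0]]'; python3 -m jog '[[0,0,-0.18,0,0,0,0],[0,0,-0.19,0,0,0,0],[0,0,-0.19,0,0,0,0],[0,0,-0.19,0,0,0,0],[0,0,-0.19,0,0,0,0],[0,0,-0.1,0,0,0,0],[0,0,0,0,0,0,0]]'; python3 - <<'E'
from h import *
T=grab("top");S=grab("side");save(T,"topA.npz");save(S,"sideA.npz")
print(robot.sense()["tcp_pos"])
k=lambda i,w:cv2.resize(i,(w,int(w*i.shape[0]/i.shape[1])),interpolation=cv2.INTER_CUBIC)
a=k(T["frame"][180:250,165:285,::-1],395);d=k(T["frame"][110:290,140:500,::-1],395); b=k(S["frame"][190:310,210:330,::-1],395)
c=np.zeros((600,790,3),np.uint8); c[:a.shape[0],:395]=a; c[a.shape[0]+5:a.shape[0]+5+d.shape[0],:395]=d; c[:b.shape[0],395:]=b
cv2.imwrite("pics/final.png",c[:500])
p,cc=fitbox([T],[.571,.123,-.027,.05,.05],None);print(np.round(p,4),cc)
E
```

```text
time: 47.2
tcp_pos: [0.5632, 0.124, 0.207]
eef_rot: [0.001, 0.851, 0.525, -0.001]
contact_force: [0.6, 0.5, -0.3]
finger_gap: 0.0427
grip_force: 0.0
time: 47.78
tcp_pos: [0.3761, 0.2187, 0.2066]
eef_rot: [0.002, 0.85, 0.527, 0.001]
contact_force: [0.3, -0.5, 0.5]
finger_gap: 0.0428
grip_force: 0.0
[0.37894506 0.21761356 0.20716352]
[ 0.5711  0.1239 -0.0292  0.0257  0.0524] 499.75
```

View pics/final.png

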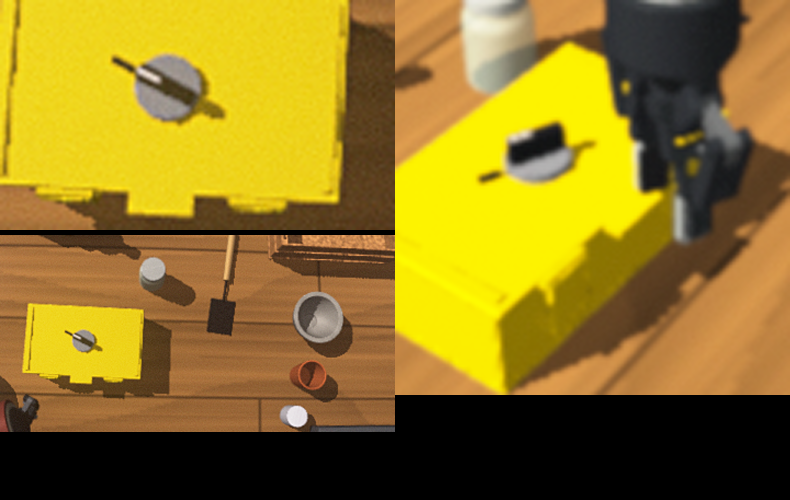

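The pointer lies in line with the black mark, both latches are folded down equally, the lid is flat, and the bystanders have not moved. No tin is left on the surface, so I'm handing in.

```bash
python3 -c "
from cell import robot
print(robot.job_done())"
```

```text
the job is handed in; nothing more can be done
None
```

I handed the job in: three tins were found and are packed in the yellow box, the lid is flat on its rim, both latches are pushed down to firm stops that I take as closed, and the knob pointer faces the black mark, with the other things looking unmoved in the final pictures.

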